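# Park the dip-probe arm and seat the wine sample under it

## Task

The arm of the dip-probe stand was left down. With your fingertips under its finger tab, push the arm up past its balance point so that it tips over and stays parked by itself; then slide the beaker of wine along the worktop, upright, and push it fully home into the V notch in the front of the stand's foot, touching both sides. Push only: do not lift the beaker, do not let anything touch the thin probe, and leave the other things where they stand.

Things in the scene. Friction and masses are not known exactly. Their poses are not given: they have to be found in the camera images.
- stand: Fixed probe stand. Origin: seat point, on the worktop; x points away from the robot to the 18 mm post at x = 150 mm, y left, z up. Grey foot 16 mm high, 84 mm wide, from x = 47 to 199 mm; in front two prongs (116 mm over both) form a V notch open to -x: apex at x = 44 mm, sides 54 mm long at 50 degrees to the x axis, mouth 83 mm wide at x = 9 mm. Hinge axis of the arm: along y at x = 150, z = 145 mm.
- seat (a point): Seat point: point on the worktop where the beaker's axis stands when it touches both sides of the notch (the stand's origin), 150 mm in front of the post. Axes as the stand's.
- probe_arm (a joint): Arm angle, rad. 0 (every start): down on its lower stop, level, pointing to the stand's -x; grows as the front goes up; 1.85: leaning back on the park stop, probe then over 250 mm up. A counterweight (48 mm steel cylinder on a 140 mm rod that rises from the hinge) makes it fall to 0 from below about 0.75 rad and swing on to 1.85 from above. Damped hinge; about 1.5 N at the lip lifts it.
- tab_lip (a point): Axis of the rolled lip (8 mm thick, 44 mm wide along the stand's y) at the arm's free end, 193 mm from the hinge axis, level with it when down. Behind it the flat finger tab, 5 mm thick, 44 mm wide, runs 40 mm to the black clamp block (32 x 28 x 28 mm, centre 135 mm from the hinge). Push up under lip and tab; nothing stands below. Turns with the arm; axes as the stand's when down.
- probe: Thin steel dip probe, 12 mm in diameter, fixed square to the arm in the clamp block; origin on the arm's centre line, 135 mm from the hinge. With the arm down it hangs 100 mm below that (tip 45 mm above the worktop, lower than the beaker's rim) and its black head stands 50 mm above. Nothing may touch it.
- wine_beaker: Glass beaker with a spout, holding pale wine (part of its weight only): 73 x 79 mm at the rim, 92 mm high, 0.22 to 0.36 kg, loose, on the worktop to the left of the stand. Origin: centre of the underside; z up.
- beaker_axis (a point): Centre of the beaker's round underside, on the worktop. Its wall is 34 mm in radius up to 83 mm and 37 mm at the rim.
- tray_window: Fixed low tray left of the stand: 240 mm along its x, 360 mm along its y, walls 37 mm high. Origin: centre of its underside. The beaker must pass in front of it.
- sample_box: Fixed wooden box right of the stand: about 180 mm deep (x, with a small knob in front), 240 mm wide, 250 mm high, with a jar on top. Origin: near the centre of its underside.
- empty_beaker: Bystander: empty glass beaker, 70 x 76 mm, 85 mm high. Origin: centre of the underside.
- amber_bottle: Bystander: small brown bottle with white cap, 43 mm in diameter, 96 mm high. Origin: centre of the underside.
- small_bottle: Bystander: very small bottle with black cap, 36 mm in diameter, 61 mm high. Origin: centre of the underside.
- tape_roll: Bystander: roll of white tape lying flat, 68 mm in diameter, 18 mm high. Origin: centre of the underside.
- cork: Bystander: cork standing on end, 24 mm in diameter, 44 mm high, beside the post. Origin: centre of the underside.
Mind the look-alikes: they are no part of the job. Leave any brown look-alike of the wine_beaker alone.

How it is judged:
By the outcome, as a careful person would: the job done as asked, in the order asked, and still so for the second after the job is handed in, with the robot touching nothing.
It also fails if it takes over 67 s, if anything falls off the work surface, if the arm or the gripper's body presses on something with over 40 N, if the wrist force passes 120 N, or if a joint passes its speed limit or range.

## Robot

A 7-joint arm with a two-finger parallel gripper is mounted at the origin on a cart in front of the work surface, level with it; the furniture and walls round the work are solid. World frame = base frame: x ahead of the robot, y to its left, z up, the work surface at z = 0. Lengths are in m, angles in rad, forces in N, time in s.
With the tool pointing down it reaches from about 0.425 to 1.025 m from the base axis. Payload 9.4 kg.
Tool frame: the origin (TCP) lies between the finger pads; the fingertips stand 25 mm ahead of it and the grasp point (between the pads) lies 6 mm ahead of it; x points along the fingers, y is the direction in which the jaws open and shut, and the axes are right-handed (so a half turn about x gives the same grasp; the last joint's range is limited). The gripper opens to 85 mm and grips with 20 to 120 N. Pads are 22 mm wide; open, the fingers measure 114 mm over their backs; the gripper's body (76 mm by 85 mm) begins 54 mm behind the grasp point. The pads swing forward as they close: fully open they stand 13 mm farther back than shut.
Start: joints at [-1.204, 0.599, -0.003, 1.599, 0.002, 0.943, -0.08], TCP at [0.311, 0.655, 0.256] pointing down, gripper open.
Joint ranges: [-2.57, 2.57], [-0.35, 1.97], [-1.29, 1.29], [0.11, 2.56], [-1.05, 4.19], [0.11, 1.86], [-2.63, 2.63]. Speed limits (rad/s): [2.22, 2.22, 3.01, 3.01, 3.14, 3.14, 3.14].

## Interface

Orientations are given as a unit quaternion [x, y, z, w].
In Python, from station import ctrl gives the robot as it stands. The module is installed in compiled form; this text tells all that it offers.
- The arm moves only by the shell command python3 -m jog 'ROWS' [FORCE]. ROWS is JSON, a list that holds one entry, the list of rows, each a list of 7 numbers: the shift along the tool's x, y, z each as a share of 20 mm, from -1 to 1, then the turn, a rotation vector about the tool's x, y, z each as a share of 2 pi rad, from -1 to 1, then the opening, from 0 (shut) to 1 (fully open). In form: [[[x, y, z, rx, ry, rz, fingers], ...]]. A call has 1 to 20 rows; each row shifts and turns the commanded pose from where the row before left it, along the tool's axes as they then stand; what a row does not reach is not made up. A row lasts 1/8 s, in which the tool goes at most 62.5 mm and 10.7 degrees, less where a joint would pass 70% of its speed; a pose out of reach is approached as far as the arm can. A call with a number of a shift or a turn outside -1 to 1 is refused whole. A call with a gripper value outside its range is refused whole. The fingers move at their own pace and stop on an object; FORCE is the grip in N (left out, the last holds). Time passes only in rows, so rows that do not move let the fingers close. It gives the time, the measured TCP pose, the force and the opening at its end, in the units of the state.
- ctrl.observe(): the state, without advancing time (a new reading comes with each control period).
- ctrl.snapshot(name): name is "scene" or "top"; returns the picture (384x512x3 uint8, red, green, blue); there is no depth.
- ctrl.get_calibration(name): a dict with "mtx" (3x3 intrinsics, pixels), "k1" (the pictures are not rectified: a ray, as slopes to the right and down, at radius r is drawn at 1 + k1 r^2 times it, then the intrinsics apply), "world_to_cam" (4x4, takes a point from world to camera coordinates). Camera axes: x right, y down, z forward; pixel columns grow to the right and rows downward; lengths in m; the calibration is good to about 2 mm. A picture is of the moment at which its call begins. get_calibration takes no time and is no camera call.
- ctrl.finish_job(): hands the job in, once; it reports no verdict.
The state is a dict: "t": time; "qpos": joint angles; "joint_velocities": joint speeds; "effort": joint torques, N m; "position": TCP position; "ee_rot": TCP orientation; "ft_force": force on the tool from outside, world axes, zero at the start; "moment": the same for the moment, N m; "finger_gap": finger opening in m.
Only numpy, scipy, OpenCV 4.12 (cv2) and the standard library are available. Lean on these libraries where they do the work, as an engineer would, in place of code of your own. Each camera call takes 0.05 s, during which the arm holds its last target.

## Working session

There is one attempt and no reset: what is moved stays moved. The work goes in short steps, Python scripts to look and compute and a shell command to move; the robot and the scene stay as the last step left them, time stands still between calls to the robot, and variables do not carry over. Pictures are saved under pics/ and viewed, and the job is handed in when it is done.

```bash
ls; mkdir -p pics
python3 - <<'E'
from station import ctrl
import cv2
s=ctrl.observe()
for k,v in s.items(): print(k,v)
for n in("scene","top"):
    im=ctrl.snapshot(n); cv2.imwrite(f"pics/{n}0.png",im[:,:,::-1])
    c=ctrl.get_calibration(n); print(n,c)
E
```

```text
pics
t 0.0
qpos [-1.2036916   0.60011772 -0.00252549  1.60013409  0.0017993   0.94292992
 -0.0798209 ]
joint_velocities [ 1.25540132e-04  6.10995947e-04 -4.14894812e-05  1.02825475e-04
  9.85503098e-05  7.30313771e-04 -8.94096394e-04]
effort [-3.92166030e-04 -7.76439357e+01  1.56441148e+00 -2.58024251e+01
  1.22362655e-02  8.69785639e-03 -5.21853025e-06]
position [0.31113125 0.6543537  0.25542104]
ee_rot [ 0.1550595   0.68984    -0.15617309  0.68970087]
ft_force [-0.67214698 -0.39576775 -0.465554  ]
moment [0.01273571 0.01733108 0.03033938]
finger_gap 0.0857555128502661
scene {'mtx': array([[496.34879015,   0.        , 247.48737496],
       [  0.        , 496.34879015, 188.00380134],
       [  0.        ,   0.        ,   1.        ]]), 'k1': -0.03248207491051979, 'world_to_cam': array([[-0.82666929, -0.56252513,  0.01354096,  0.62770531],
       [-0.27995784,  0.39030418, -0.87708965,  0.1740375 ],
       [ 0.48809988, -0.72885398, -0.48013581,  1.35438287],
       [ 0.        ,  0.        ,  0.        ,  1.        ]])}
top {'mtx': array([[435.42123206,   0.        , 261.78385578],
       [  0.        , 435.42123206, 190.44544764],
       [  0.        ,   0.        ,   1.        ]]), 'k1': -0.13483566562154356, 'world_to_cam': array([[ 0.01127044, -0.99970667, -0.02143702,  0.21781572],
       [-0.98390425, -0.00726361, -0.17854881,  0.62695717],
       [ 0.17834072,  0.0231043 , -0.9836975 ,  1.51865551],
       [ 0.        ,  0.        ,  0.        ,  1.        ]])}
```

View pics/scene0.png

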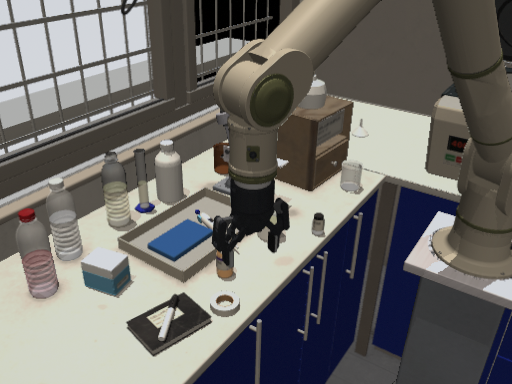

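View pics/top0.png

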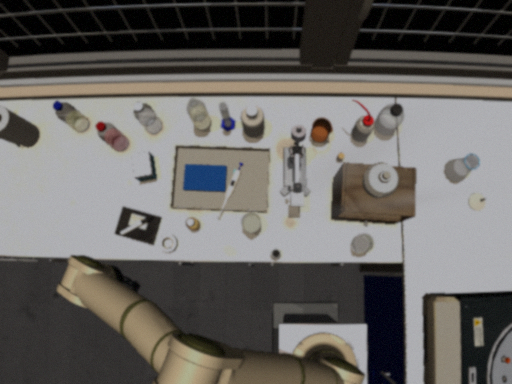

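```bash
cat > h.py <<'E'
import numpy as np, cv2
from station import ctrl
def cal(n):
    c=ctrl.get_calibration(n); return c["mtx"],c["k1"],c["world_to_cam"]
def ray(n,u,v):
    K,k,T=cal(n); d=np.array([k,0,0,0,0.])
    p=cv2.undistortPoints(np.array([[[u,v]]],float),K,d)[0,0]
    R=T[:3,:3]; return -R.T@T[:3,3], R.T@np.array([p[0],p[1],1])
def onz(n,u,v,z):
    o,d=ray(n,u,v); return (o+d*(z-o[2])/d[2])
def proj(n,P):
    K,k,T=cal(n); P=np.atleast_2d(P).astype(float)
    return cv2.projectPoints(P,cv2.Rodrigues(T[:3,:3])[0],T[:3,3],K,np.array([k,0,0,0,0.]))[0][:,0]
def crop(n,src,out,x0,y0,x1,y1,s):
    im=cv2.imread(src)[y0:y1,x0:x1]
    cv2.imwrite(out,cv2.resize(im,None,fx=s,fy=s,interpolation=cv2.INTER_CUBIC))
def snap(n,f):
    im=ctrl.snapshot(n)[:,:,::-1].copy(); cv2.imwrite(f,im); return im
E
python3 - <<'E'
from h import *
crop("top","pics/top0.png","pics/top0a.png",230,110,350,270,5) if 0 else crop("top","pics/top0.png","pics/top0a.png",235,115,350,215,6)
crop("top","pics/top0.png","pics/top0b.png",170,180,300,270,6)
crop("scene","pics/scene0.png","pics/scene0a.png",190,140,370,300,4)
E
```

```text
(no output)
```

View pics/top0a.png

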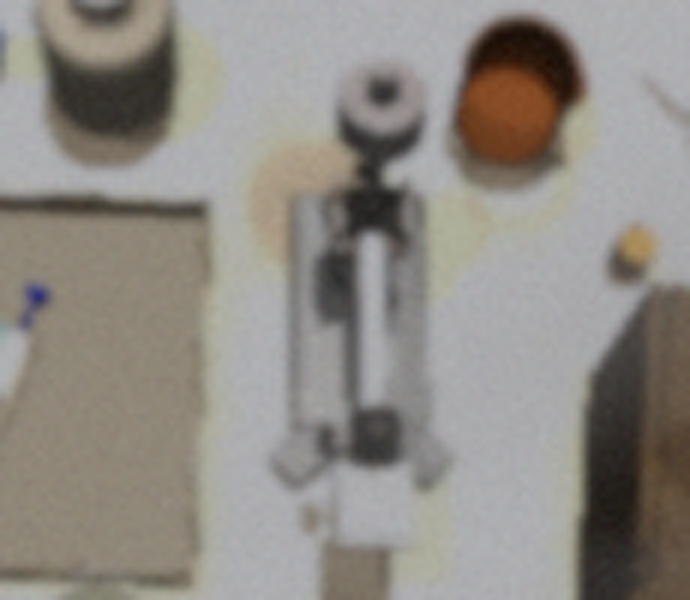

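View pics/top0b.png

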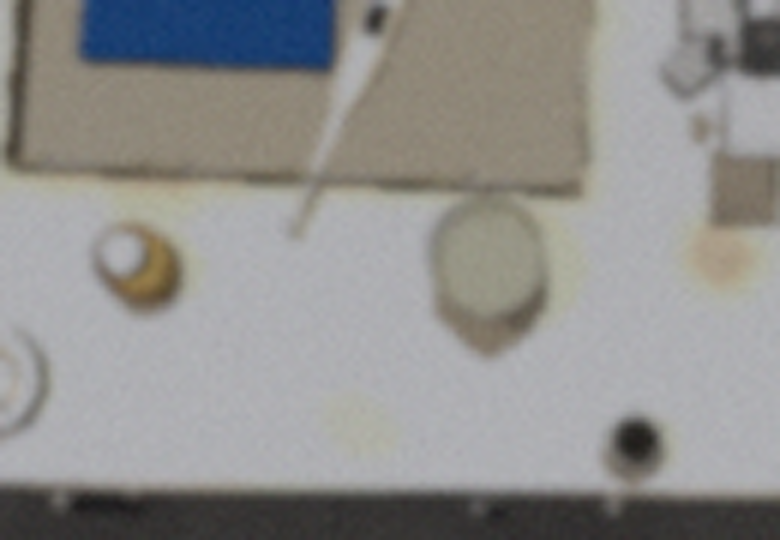

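View pics/scene0a.png

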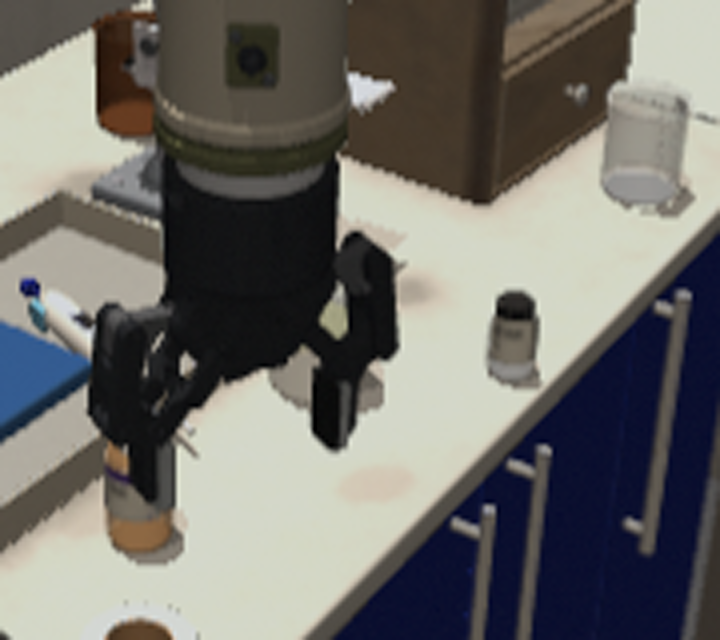

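Run:
```python
from h import *
np.set_printoptions(precision=4,suppress=True)
f=lambda x,y,z,x0=235,y0=115,s=6: onz("top",x0+(x+.5)/s-.5,y0+(y+.5)/s-.5,z)
print("cam",ray("top",260,190)[0], ray("scene",260,190)[0])
for nm,x,y,z in [("footBL",292,195,.016),("footBR",425,195,.016),("footFL",290,428,.016),("footFR",432,428,.016),("prL tip",285,487,.016),("prR tip",430,487,.016),("prL out",270,460,.016),("prR out",450,462,.016),
 ("lipL",333,546,.147),("lipR",412,548,.147),("tabBL",338,466,.147),("tabBR",410,466,.147),("cw top",380,95,.31),("cork top",637,245,.044)]:
    print(nm,f(x,y,z))
g=lambda x,y,z:f(x,y,z,170,180)
print("wine rim L,R,top,bot"); 
for p in [(430,255),(548,255),(490,190),(488,318)]: print(g(*p,.092))
print("base shadow low",g(488,355,0))
print("small bottle cap",g(636,438,.061)); print("amber cap",g(122,250,.096))
print("tray front R", g(580,190,.037), g(10,170,.037)); print("pen tip",g(295,235,.02)); print("edge",g(300,492,0))
print("empty", onz("top",362,242,.085))
```

```text
cam [0.3436 0.1872 1.6105] [-0.0934  1.2723  0.7944]
footBL [0.8004 0.1451 0.016 ]
footBR [0.801 0.061 0.016]
footFL [0.6504 0.1461 0.016 ]
footFR [0.651  0.0579 0.016 ]
prL tip [0.6132 0.1491 0.016 ]
prR tip [0.6139 0.0594 0.016 ]
prL out [0.6301 0.1584 0.016 ]
prR out [0.6297 0.0469 0.016 ]
lipL [0.5574 0.125  0.147 ]
lipR [0.5566 0.0803 0.147 ]
tabBL [0.6034 0.1221 0.147 ]
tabBR [0.6037 0.0812 0.147 ]
cw top [0.7705 0.1072 0.31  ]
cork top [ 0.7621 -0.0681  0.044 ]
wine rim L,R,top,bot
[0.5056 0.2936 0.092 ]
[0.5063 0.2247 0.092 ]
[0.5442 0.2591 0.092 ]
[0.4691 0.2591 0.092 ]
base shadow low [0.4539 0.2632 0.    ]
small bottle cap [0.4017 0.1723 0.061 ]
amber cap [0.5061 0.4745 0.096 ]
tray front R [0.552 0.207 0.037] [0.5609 0.5572 0.037 ]
pen tip [0.5248 0.382  0.02  ]
edge [0.3686 0.3772 0.    ]
empty [ 0.4393 -0.13    0.085 ]
```

```bash
cat >> h.py <<'E'
from scipy.spatial.transform import Rotation as Ro
def att(xdir, ydir):
    x=np.array(xdir,float); x/=np.linalg.norm(x); y=np.array(ydir,float); y-=x*(x@y); y/=np.linalg.norm(y)
    return np.column_stack([x,y,np.cross(x,y)])
def plan(p1,R1=None,n=None,start=None):
    if start is None:
        s=ctrl.observe(); p0=np.array(s["position"]); R0=Ro.from_quat(s["ee_rot"]).as_matrix()
    else: p0,R0=start
    if R1 is None: R1=R0
    p1=np.array(p1,float); rv=Ro.from_matrix(R0.T@R1).as_rotvec()
    if n is None: n=int(max(np.ceil(np.linalg.norm(rv)/.175),1))
    while True:
        M=np.zeros((3,3)); R=R0.copy(); E=Ro.from_rotvec(rv/n).as_matrix()
        for k in range(n): M+=R; R=R@E
        s=np.linalg.solve(M,p1-p0)/.02
        if abs(s).max()<=1: break
        n+=1
    row=np.r_[np.round(s,2),np.round(rv/n/(2*np.pi),4)]
    print("n",n,"row",row.tolist(),"rot deg",np.degrees(np.linalg.norm(rv)).round(1))
    p,R=p0.copy(),R0.copy(); E=Ro.from_rotvec(row[3:]*2*np.pi).as_matrix()
    for k in range(n): p=p+R@(row[:3]*.02); R=R@E
    print(" ends",p.round(4)); return p,R
def st():
    s=ctrl.observe(); R=Ro.from_quat(s["ee_rot"]).as_matrix()
    print("t",round(s["t"],2),"p",np.round(s["position"],4),"x",R[:,0].round(3),"y",R[:,1].round(3),"F",np.round(s["ft_force"],1),"gap",round(s["finger_gap"],4)); print(" q",np.round(s["qpos"],2))
    return s
E
python3 - <<'E'
from h import *
st()
a=np.radians(45)
for sg in(1,-1):
    e=plan([.43,.103,.27],att([np.cos(a),0,-np.sin(a)],[0,sg,0]))
E
```

```text
t 0.1 p [0.3111 0.6544 0.2555] x [-0.    -0.001 -1.   ] y [ 0.429  0.903 -0.001] F [0.4 0.1 0.4] gap 0.0854
 q [-1.2   0.6  -0.    1.6   0.    0.94 -0.08]
n 26 row [0.12, -0.99, 0.47, -0.0026, -0.0047, 0.0011] rot deg 51.4
 ends [0.4312 0.1009 0.2707]
n 35 row [-0.32, 0.41, 0.99, 0.0114, 0.0011, 0.0047] rot deg 156.6
 ends [0.4319 0.102  0.2663]
```

```bash
python3 -m jog '[[[0.12,-0.99,0.47,-0.0026,-0.0047,0.0011,0],[0.12,-0.99,0.47,-0.0026,-0.0047,0.0011,0],[0.12,-0.99,0.47,-0.0026,-0.0047,0.0011,0],[0.12,-0.99,0.47,-0.0026,-0.0047,0.0011,0],[0.12,-0.99,0.47,-0.0026,-0.0047,0.0011,0],[0.12,-0.99,0.47,-0.0026,-0.0047,0.0011,0],[0.12,-0.99,0.47,-0.0026,-0.0047,0.0011,0],[0.12,-0.99,0.47,-0.0026,-0.0047,0.0011,0],[0.12,-0.99,0.47,-0.0026,-0.0047,0.0011,0],[0.12,-0.99,0.47,-0.0026,-0.0047,0.0011,0],[0.12,-0.99,0.47,-0.0026,-0.0047,0.0011,0],[0.12,-0.99,0.47,-0.0026,-0.0047,0.0011,0],[0.12,-0.99,0.47,-0.0026,-0.0047,0.0011,0]]]' 40
python3 - <<'E'
from h import *
st()
a=np.radians(45)
e=plan([.43,.103,.27],att([np.cos(a),0,-np.sin(a)],[0,1,0]))
E
```

```text
t: 1.72
position: [0.3428, 0.3704, 0.2399]
ee_rot: [0.08, 0.55, -0.078, 0.827]
ft_force: [0.1, -0.1, 0.5]
finger_gap: -0.0001
t 1.73 p [0.3428 0.3704 0.2399] x [ 0.382 -0.041 -0.923] y [0.217 0.975 0.047] F [ 0.1 -0.1  0.5] gap -0.0001
 q [-1.4   0.34  0.31  2.27  0.61  0.47 -0.3 ]
n 13 row [0.12, -0.98, 0.46, -0.0026, -0.0047, 0.001] rot deg 25.7
 ends [0.4291 0.1033 0.2704]
```

Run:
```python
from h import *
a=np.radians(45)
e=plan([.48,.103,.26],att([np.cos(a),0,-np.sin(a)],[0,1,0]))
```

```text
n 13 row [0.26, -0.96, 0.6, -0.0026, -0.0047, 0.001] rot deg 25.7
 ends [0.4794 0.1032 0.2597]
```

```bash
python3 -m jog '[[[0.26,-0.96,0.6,-0.0026,-0.0047,0.001,0],[0.26,-0.96,0.6,-0.0026,-0.0047,0.001,0],[0.26,-0.96,0.6,-0.0026,-0.0047,0.001,0],[0.26,-0.96,0.6,-0.0026,-0.0047,0.001,0],[0.26,-0.96,0.6,-0.0026,-0.0047,0.001,0],[0.26,-0.96,0.6,-0.0026,-0.0047,0.001,0],[0.26,-0.96,0.6,-0.0026,-0.0047,0.001,0],[0.26,-0.96,0.6,-0.0026,-0.0047,0.001,0],[0.26,-0.96,0.6,-0.0026,-0.0047,0.001,0],[0.26,-0.96,0.6,-0.0026,-0.0047,0.001,0],[0.26,-0.96,0.6,-0.0026,-0.0047,0.001,0],[0.26,-0.96,0.6,-0.0026,-0.0047,0.001,0],[0.26,-0.96,0.6,-0.0026,-0.0047,0.001,0]]]'
python3 - <<'E'
from h import *
st()
snap("scene","pics/scene1.png")
crop("scene","pics/scene1.png","pics/scene1a.png",180,80,380,230,4)
E
```

```text
t: 3.35
position: [0.4481, 0.1618, 0.2335]
ee_rot: [0.005, 0.434, -0.02, 0.901]
ft_force: [0.7, 0.1, 0.4]
finger_gap: -0.0002
t 3.35 p [0.4481 0.1618 0.2335] x [ 0.623 -0.032 -0.781] y [ 0.04   0.999 -0.009] F [0.7 0.1 0.4] gap -0.0002
 q [-0.34  0.35 -0.55  2.56  1.85  0.71 -1.03]
```

View pics/scene1a.png

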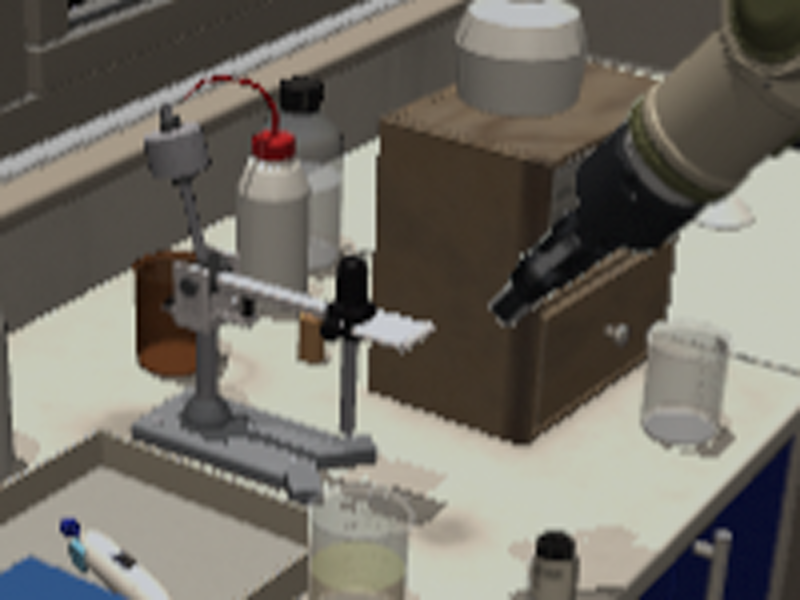

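Run:
```python
from h import *
a=np.radians(45)
e=plan([.50,.103,.23],att([np.cos(a),0,-np.sin(a)],[0,1,0]),n=7)
# lip/tabs in scene: corners
f=lambda x,y,z: onz("scene",180+(x+.5)/4-.5,80+(y+.5)/4-.5,z)
for nm,x,y,z in [("lip near(left,+y)",408,346,.145),("lip far",433,325,.145),("lip mid",421,334,.145),("probe tip",348,435,.045),("prongL tip low",302,500,0.0),("prongL tip top",302,488,.016),("prongR tip top",372,446,.016),("wine base near?",358,650,0)]: print(nm,f(x,y,z).round(4))
```

```text
n 7 row [0.27, -0.39, 0.27, -0.0006, -0.0025, 0.0008] rot deg 6.9
 ends [0.5007 0.103  0.23  ]
lip near(left,+y) [0.5605 0.1154 0.145 ]
lip far [0.5636 0.0732 0.145 ]
lip mid [0.563  0.0921 0.145 ]
probe tip [0.6181 0.1016 0.045 ]
prongL tip low [0.6335 0.1423 0.    ]
prongL tip top [0.6289 0.1498 0.016 ]
prongR tip top [0.62   0.0606 0.016 ]
wine base near? [0.4887 0.2906 0.    ]
```

```bash
python3 -m jog '[[[0.27,-0.39,0.27,-0.0006,-0.0025,0.0008,0],[0.27,-0.39,0.27,-0.0006,-0.0025,0.0008,0],[0.27,-0.39,0.27,-0.0006,-0.0025,0.0008,0],[0.27,-0.39,0.27,-0.0006,-0.0025,0.0008,0],[0.27,-0.39,0.27,-0.0006,-0.0025,0.0008,0],[0.27,-0.39,0.27,-0.0006,-0.0025,0.0008,0],[0.27,-0.39,0.27,-0.0006,-0.0025,0.0008,0]]]'
python3 - <<'E'
from h import *
st()
a=np.radians(45)
e=plan([.50,.103,.12],att([np.cos(a),0,-np.sin(a)],[0,1,0]))
E
```

```text
t: 4.28
position: [0.5048, 0.1087, 0.2331]
ee_rot: [-0.002, 0.385, 0.001, 0.923]
ft_force: [0.2, 0.6, -0.0]
finger_gap: -0.0001
t 4.28 p [0.5048 0.1087 0.2331] x [ 0.704  0.001 -0.711] y [-0.004  1.    -0.002] F [ 0.2  0.6 -0. ] gap -0.0001
 q [ 0.33  0.66 -1.29  2.56  1.92  1.16 -0.82]
n 5 row [0.77, -0.06, -0.83, 0.0001, -0.0002, -0.0] rot deg 0.4
 ends [0.5003 0.1026 0.12  ]
```

Run:
```python
from h import *
a=np.radians(45)
e=plan([.512,.103,.12],att([np.cos(a),0,-np.sin(a)],[0,1,0]),n=8)
```

```text
n 8 row [0.53, -0.04, -0.47, 0.0001, -0.0001, -0.0] rot deg 0.4
 ends [0.5113 0.1023 0.12  ]
```

```bash
python3 -m jog '[[[0.53,-0.04,-0.47,0.0001,-0.0001,0,0],[0.53,-0.04,-0.47,0.0001,-0.0001,0,0],[0.53,-0.04,-0.47,0.0001,-0.0001,0,0],[0.53,-0.04,-0.47,0.0001,-0.0001,0,0]]]'
python3 - <<'E'
from h import *
st()
a=np.radians(45)
e=plan([.512,.103,.12],att([np.cos(a),0,-np.sin(a)],[0,1,0]),n=4)
E
```

```text
t: 4.78
position: [0.523, 0.1109, 0.183]
ee_rot: [-0.001, 0.39, -0.002, 0.921]
ft_force: [-0.5, -0.0, -1.1]
finger_gap: -0.0
t 4.78 p [0.523  0.1109 0.183 ] x [ 0.696 -0.004 -0.718] y [ 0.002  1.    -0.003] F [-0.5 -0.  -1.1] gap -0.0
 q [ 0.29  0.84 -1.29  2.56  1.99  1.33 -0.83]
n 4 row [0.47, -0.1, -0.65, 0.0, -0.0006, 0.0002] rot deg 1.0
 ends [0.5121 0.1028 0.1198]
```

```bash
python3 -m jog '[[[0.25,-0.1,-0.8,0,-0.0006,0.0002,0],[0.25,-0.1,-0.8,0,-0.0006,0.0002,0]]]'
python3 - <<'E'
from h import *
st()
a=np.radians(45)
e=plan([.512,.103,.12],att([np.cos(a),0,-np.sin(a)],[0,1,0]),n=3)
E
```

```text
t: 5.03
position: [0.5267, 0.1141, 0.16]
ee_rot: [-0.002, 0.394, -0.003, 0.919]
ft_force: [0.2, 0.1, -1.0]
finger_gap: 0.0003
t 5.03 p [0.5267 0.1141 0.16  ] x [ 0.689 -0.008 -0.725] y [ 0.005  1.    -0.006] F [ 0.2  0.1 -1. ] gap 0.0003
 q [ 0.27  0.92 -1.29  2.56  2.01  1.41 -0.83]
n 3 row [0.31, -0.18, -0.64, 0.0, -0.0013, 0.0004] rot deg 1.5
 ends [0.512  0.1032 0.1199]
```

Run:
```python
from h import *
a=np.radians(60)
e=plan([.505,.103,.17],att([np.cos(a),0,-np.sin(a)],[0,1,0]),n=4)
```

```text
n 4 row [-0.27, -0.14, -0.13, -0.0, 0.0094, 0.0003] rot deg 13.6
 ends [0.5051 0.103  0.1704]
```

```bash
python3 -m jog '[[[-0.27,-0.14,-0.13,0,0.0094,0.0003,0],[-0.27,-0.14,-0.13,0,0.0094,0.0003,0],[-0.27,-0.14,-0.13,0,0.0094,0.0003,0],[-0.27,-0.14,-0.13,0,0.0094,0.0003,0],[0,0,0,0,0,0,0]]]'
python3 - <<'E'
from h import *
st()
a=np.radians(60)
e=plan([.51,.103,.115],att([np.cos(a),0,-np.sin(a)],[0,1,0]),n=4)
E
```

```text
t: 5.65
position: [0.5057, 0.1023, 0.1716]
ee_rot: [0.0, 0.499, -0.001, 0.867]
ft_force: [1.4, -1.2, -0.5]
finger_gap: -0.0001
t 5.65 p [0.5057 0.1023 0.1716] x [ 0.502 -0.001 -0.865] y [ 0.002  1.    -0.   ] F [ 1.4 -1.2 -0.5] gap -0.0001
 q [ 0.4   0.76 -1.28  2.45  1.75  1.02 -0.57]
n 4 row [0.64, 0.01, -0.31, -0.0001, 0.0001, 0.0001] rot deg 0.2
 ends [0.5099 0.1031 0.1149]
```

```bash
python3 -m jog '[[[0.64,0.01,-0.31,-0.0001,0.0001,0.0001,0],[0.64,0.01,-0.31,-0.0001,0.0001,0.0001,0],[0.64,0.01,-0.31,-0.0001,0.0001,0.0001,0],[0.64,0.01,-0.31,-0.0001,0.0001,0.0001,0]]]'
python3 - <<'E'
from h import *
st()
a=np.radians(60)
e=plan([.545,.103,.115],att([np.cos(a),0,-np.sin(a)],[0,1,0]),n=3)
E
```

```text
t: 6.15
position: [0.5085, 0.1037, 0.1119]
ee_rot: [-0.0, 0.502, 0.002, 0.865]
ft_force: [1.8, 0.3, 0.5]
finger_gap: 0.0003
t 6.15 p [0.5085 0.1037 0.1119] x [ 0.496  0.003 -0.868] y [-0.003  1.     0.002] F [1.8 0.3 0.5] gap 0.0003
 q [ 0.33  0.9  -1.21  2.49  1.9   1.12 -0.68]
n 3 row [0.26, -0.01, 0.55, 0.0001, -0.0002, -0.0001] rot deg 0.3
 ends [0.5449 0.1032 0.1148]
```

```bash
python3 -m jog '[[[0.26,-0.01,0.55,0,-0.0002,-0.0001,0],[0.26,-0.01,0.55,0,-0.0002,-0.0001,0],[0.26,-0.01,0.55,0,-0.0002,-0.0001,0]]]'
python3 - <<'E'
from h import *
s=st()
snap("scene","pics/scene2.png")
crop("scene","pics/scene2.png","pics/scene2a.png",180,80,380,230,4)
R=Ro.from_quat(s["ee_rot"]).as_matrix(); off=R@np.array([.003,0,.015]); print(off)
off=R[:,0]*.003+np.array([-R[0,0]*0+.866,0,.5])*.015
p=np.array(s["position"])
for th in np.r_[0,np.arange(.05,1.01,.05)]:
    q=np.array([.752-.193*np.cos(th),.103,.145+.193*np.sin(th)])-off
    print(round(th,2),q.round(4),(R.T@(q-p)/.02).round(2)); p=q
E
```

```text
t: 6.52
position: [0.5466, 0.1027, 0.1173]
ee_rot: [-0.0, 0.499, -0.0, 0.867]
ft_force: [0.1, -0.9, -0.7]
finger_gap: 0.0
t 6.53 p [0.5466 0.1027 0.1173] x [ 0.502 -0.    -0.865] y [-0.  1. -0.] F [ 0.1 -0.9 -0.7] gap 0.0
 q [ 0.36  0.9  -1.19  2.41  1.89  1.07 -0.58]
[1.44803434e-02 2.47210554e-06 4.93149550e-03]
0.0 [0.5445 0.103  0.1401] [-1.04  0.02  0.48]
0.05 [0.5447 0.103  0.1497] [-0.41 -0.    0.25]
0.1 [0.5455 0.103  0.1594] [-0.4  -0.    0.27]
0.15 [0.5467 0.103  0.1689] [-0.38 -0.    0.29]
0.2 [0.5484 0.103  0.1784] [-0.37 -0.    0.31]
0.25 [0.5505 0.103  0.1878] [-0.35 -0.    0.33]
0.3 [0.5531 0.103  0.1971] [-0.34 -0.    0.35]
0.35 [0.5562 0.103  0.2063] [-0.32 -0.    0.36]
0.4 [0.5597 0.103  0.2153] [-0.3  -0.    0.38]
0.45 [0.5637 0.103  0.224 ] [-0.28 -0.    0.39]
0.5 [0.5681 0.103  0.2326] [-0.26 -0.    0.41]
0.55 [0.573 0.103 0.241] [-0.24 -0.    0.42]
0.6 [0.5782 0.103  0.2491] [-0.22 -0.    0.43]
0.65 [0.5839 0.103  0.2569] [-0.2  -0.    0.44]
0.7 [0.5899 0.103  0.2644] [-0.17 -0.    0.45]
0.75 [0.5963 0.103  0.2717] [-0.15 -0.    0.46]
0.8 [0.603  0.103  0.2785] [-0.13 -0.    0.46]
0.85 [0.6101 0.103  0.2851] [-0.11 -0.    0.47]
0.9 [0.6175 0.103  0.2913] [-0.08 -0.    0.48]
0.95 [0.6252 0.103  0.2971] [-0.06 -0.    0.48]
1.0 [0.6332 0.103  0.3025] [-0.03 -0.    0.48]
```

View pics/scene2a.png

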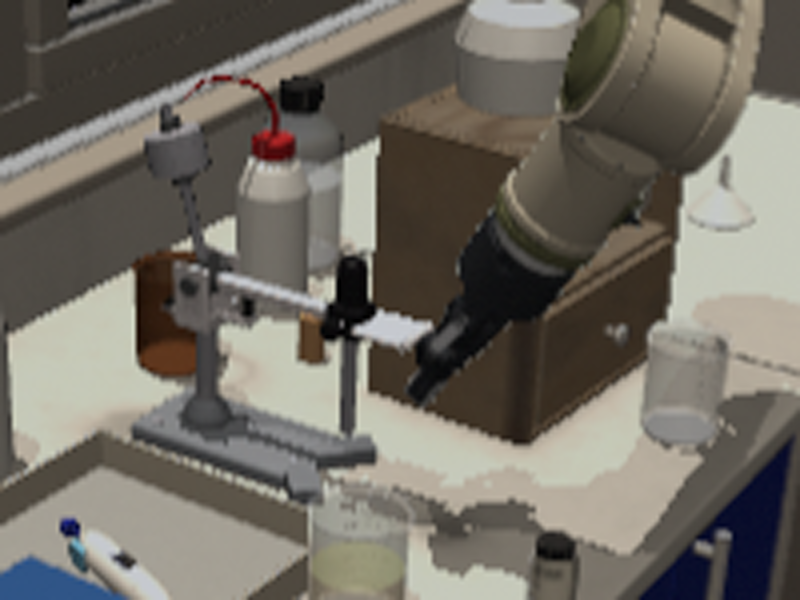

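```bash
python3 -m jog '[[[-0.5,0.01,0.25,0,0,0,0],[-0.55,0.01,0.25,0,0,0,0],[-0.41,0,0.25,0,0,0,0],[-0.4,0,0.27,0,0,0,0],[-0.38,0,0.29,0,0,0,0],[-0.37,0,0.31,0,0,0,0]]]'
python3 - <<'E'
from h import *
s=st()
snap("scene","pics/scene3.png")
crop("scene","pics/scene3.png","pics/scene3a.png",180,80,380,230,4)
E
```

```text
t: 7.32
position: [0.5453, 0.1033, 0.1779]
ee_rot: [-0.001, 0.501, 0.001, 0.865]
ft_force: [-8.8, 1.2, 0.2]
finger_gap: 0.0002
t 7.33 p [0.5453 0.1033 0.1779] x [ 0.498  0.001 -0.867] y [-0.003  1.    -0.   ] F [-8.8  1.2  0.2] gap 0.0002
 q [ 0.41  0.75 -1.23  2.36  1.73  0.94 -0.45]
```

View pics/scene3a.png

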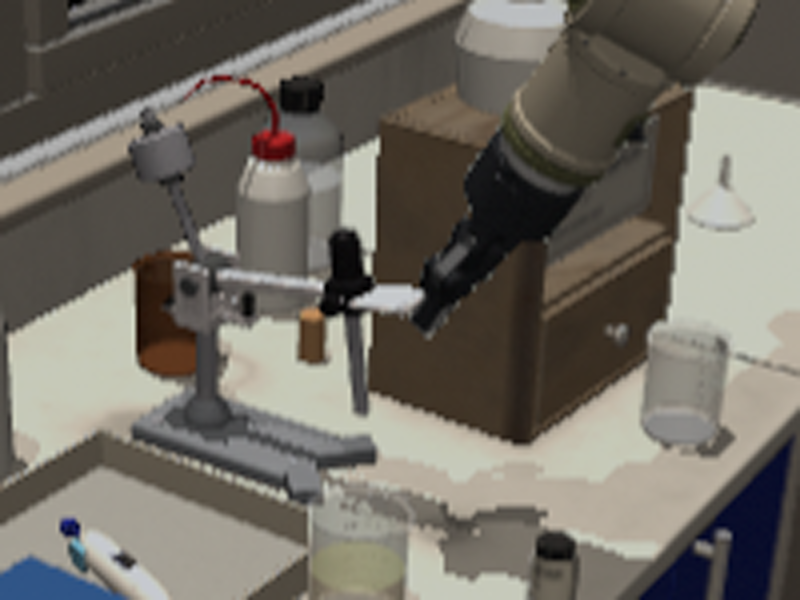

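```bash
python3 -m jog '[[[-0.36,0,0.33,0,0,0,0],[-0.34,0,0.35,0,0,0,0],[-0.32,0,0.36,0,0,0,0],[-0.3,0,0.38,0,0,0,0],[-0.28,0,0.39,0,0,0,0]]]'
python3 - <<'E'
from h import *
s=st()
snap("scene","pics/scene4.png")
crop("scene","pics/scene4.png","pics/scene4a.png",180,60,380,210,4)
E
```

```text
t: 8.0
position: [0.5616, 0.1033, 0.2242]
ee_rot: [-0.001, 0.5, 0.001, 0.866]
ft_force: [-5.8, 0.1, 0.2]
finger_gap: -0.0001
t 8.0 p [0.5616 0.1033 0.2242] x [ 0.5    0.    -0.866] y [-0.002  1.    -0.001] F [-5.8  0.1  0.2] gap -0.0001
 q [ 0.46  0.65 -1.24  2.29  1.59  0.86 -0.29]
```

View pics/scene4a.png

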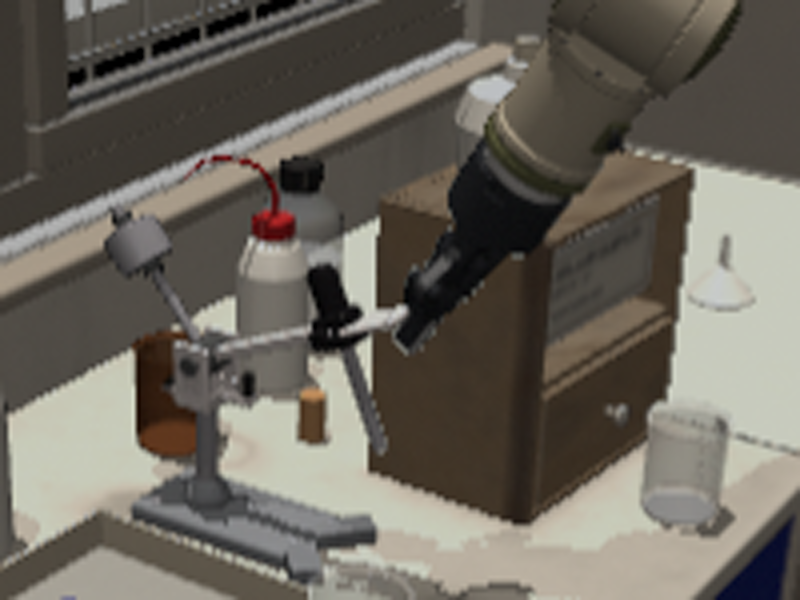

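```bash
python3 -m jog '[[[-0.26,0,0.41,0,0,0,0],[-0.24,0,0.42,0,0,0,0],[-0.22,0,0.43,0,0,0,0],[-0.2,0,0.44,0,0,0,0],[-0.17,0,0.45,0,0,0,0],[-0.15,0,0.46,0,0,0,0]]]'
python3 - <<'E'
from h import *
s=st()
snap("scene","pics/scene5.png")
crop("scene","pics/scene5.png","pics/scene5a.png",180,40,380,190,4)
E
```

```text
t: 8.8
position: [0.5958, 0.1033, 0.272]
ee_rot: [-0.0, 0.5, 0.0, 0.866]
ft_force: [-0.5, -0.6, 0.3]
finger_gap: -0.0003
t 8.8 p [0.5958 0.1033 0.272 ] x [ 0.501  0.    -0.866] y [-0.001  1.    -0.   ] F [-0.5 -0.6  0.3] gap -0.0003
 q [ 0.51  0.59 -1.24  2.18  1.43  0.82 -0.08]
```

View pics/scene5a.png

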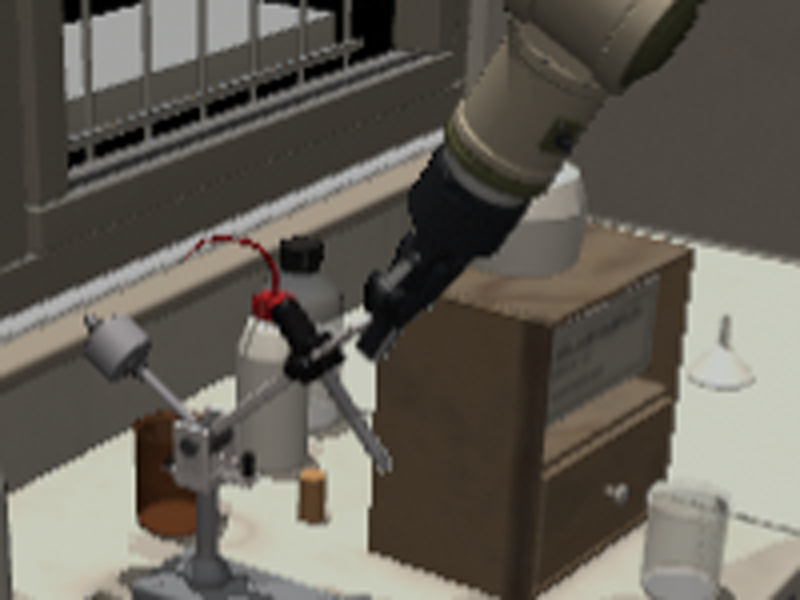

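```bash
python3 -m jog '[[[-0.13,0,0.46,0,0,0,0],[-0.11,0,0.47,0,0,0,0],[-0.08,0,0.48,0,0,0,0],[-0.06,0,0.48,0,0,0,0]]]'
python3 - <<'E'
from h import *
s=st()
snap("scene","pics/scene6.png")
crop("scene","pics/scene6.png","pics/scene6a.png",180,20,380,170,4)
E
```

```text
t: 9.35
position: [0.6247, 0.1034, 0.2974]
ee_rot: [-0.0, 0.5, 0.0, 0.866]
ft_force: [0.3, -0.0, 0.7]
finger_gap: -0.0001
t 9.35 p [0.6247 0.1034 0.2974] x [ 0.501  0.    -0.866] y [-0.001  1.    -0.   ] F [ 0.3 -0.   0.7] gap -0.0001
 q [ 0.52  0.58 -1.24  2.09  1.34  0.83  0.05]
```

View pics/scene6a.png

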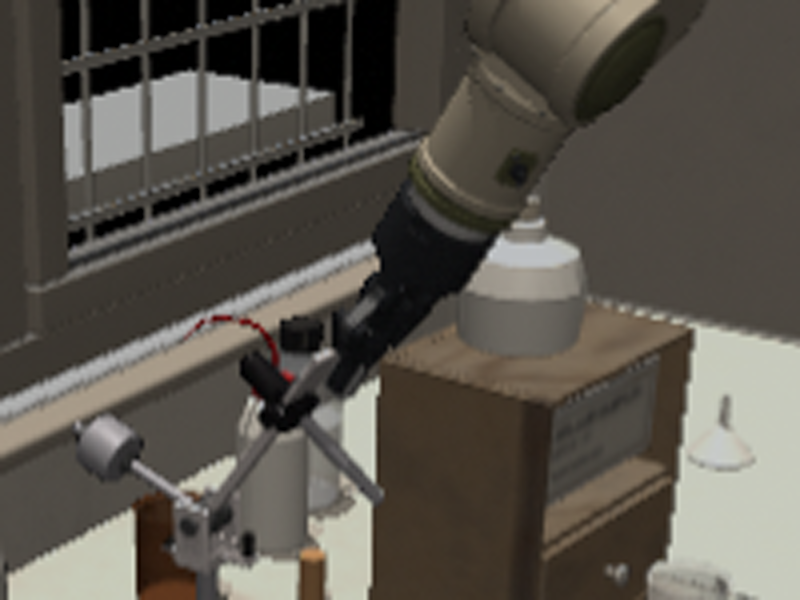

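```bash
python3 -m jog '[[[-1,0,0,0,0,0,0],[-1,0,0,0,0,0,0],[-1,0,-0.3,0,0,0,0],[-0.6,0,-0.8,0,0,0,0],[-0.3,0,-0.9,0,0,0,0]]]'
python3 - <<'E'
from h import *
s=st()
snap("scene","pics/scene7.png")
crop("scene","pics/scene7.png","pics/scene7a.png",180,20,380,170,4)
E
```

```text
t: 10.02
position: [0.55, 0.1035, 0.345]
ee_rot: [-0.0, 0.499, 0.0, 0.866]
ft_force: [0.2, -0.0, 0.4]
finger_gap: 0.0002
t 10.03 p [0.55   0.1035 0.345 ] x [ 0.501  0.    -0.865] y [-0.001  1.    -0.001] F [ 0.2 -0.   0.4] gap 0.0002
 q [ 0.6   0.37 -1.27  2.17  1.13  0.7   0.15]
```

View pics/scene7a.png

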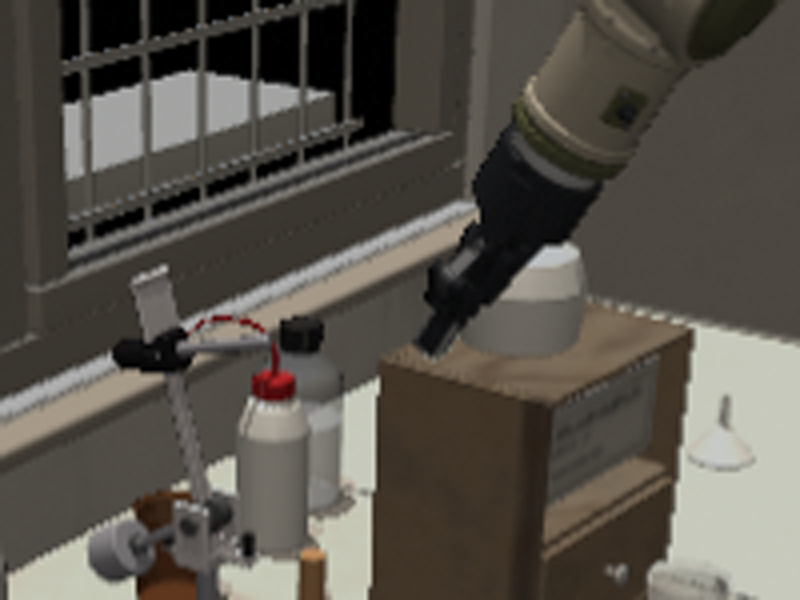

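Run:
```python
from h import *
crop("scene","pics/scene7.png","pics/scene7b.png",190,150,350,270,5)
c=np.array([.507,.259]); t=np.linspace(0,2*np.pi,40)
for z,r in((0,.034),(.083,.034)):
    P=np.c_[c[0]+r*np.cos(t),c[1]+r*np.sin(t),0*t+z]; q=proj("scene",P); print(z,q.min(0),q.max(0), "crop",(q.min(0)-[190,150])*5,(q.max(0)-[190,150])*5)
```

```text
0 [257.65790285 228.19168788] [281.51617899 241.61435381] crop [338.28951425 390.95843939] [457.58089493 458.07176904]
0.083 [258.36243753 203.5894158 ] [282.91817742 216.32993933] crop [341.81218766 267.94707898] [464.59088709 331.64969664]
```

View pics/scene7b.png

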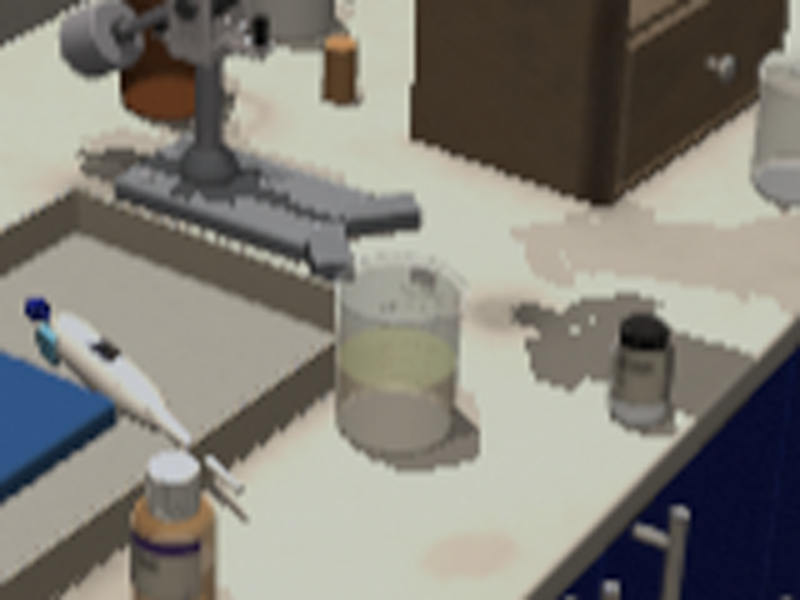

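Run:
```python
from h import *
a=np.radians(15)
e=plan([.505,.33,.25],att([0,-np.sin(a),-np.cos(a)],[1,0,0]))
e=plan([.507,.325,.045],att([0,-np.sin(a),-np.cos(a)],[1,0,0]),start=e)
```

```text
n 12 row [0.05, 0.63, -0.94, 0.0193, 0.0027, -0.008] rot deg 91.1
 ends [0.5045 0.3305 0.2495]
n 10 row [0.99, 0.01, -0.24, 0.0, 0.0001, -0.0] rot deg 0.2
 ends [0.5067 0.3255 0.0459]
```

```bash
python3 -m jog '[[[0.05,0.63,-0.94,0.0193,0.0027,-0.008,0],[0.05,0.63,-0.94,0.0193,0.0027,-0.008,0],[0.05,0.63,-0.94,0.0193,0.0027,-0.008,0],[0.05,0.63,-0.94,0.0193,0.0027,-0.008,0],[0.05,0.63,-0.94,0.0193,0.0027,-0.008,0],[0.05,0.63,-0.94,0.0193,0.0027,-0.008,0],[0.05,0.63,-0.94,0.0193,0.0027,-0.008,0],[0.05,0.63,-0.94,0.0193,0.0027,-0.008,0],[0.05,0.63,-0.94,0.0193,0.0027,-0.008,0.53],[0.05,0.63,-0.94,0.0193,0.0027,-0.008,0.53],[0.05,0.63,-0.94,0.0193,0.0027,-0.008,0.53],[0.05,0.63,-0.94,0.0193,0.0027,-0.008,0.53],[0,0,0,0,0,0,0.53]]]'
python3 - <<'E'
from h import *
st()
a=np.radians(15)
e=plan([.505,.33,.25],att([0,-np.sin(a),-np.cos(a)],[1,0,0]))
E
```

```text
t: 11.7
position: [0.5087, 0.3314, 0.2491]
ee_rot: [-0.43, -0.43, 0.561, -0.561]
ft_force: [-0.5, 0.1, -1.0]
finger_gap: 0.0454
t 11.7 p [0.5087 0.3314 0.2491] x [-0.    -0.26  -0.966] y [ 1.    -0.001  0.   ] F [-0.5  0.1 -1. ] gap 0.0454
 q [-0.23  0.67 -0.87  1.75  0.66  1.26 -1.35]
n 1 row [-0.02, -0.18, 0.08, -0.0001, 0.0002, 0.0] rot deg 0.1
 ends [0.5051 0.3299 0.2499]
```

Run:
```python
from h import *
a=np.radians(15)
e=plan([.506,.328,.046],att([0,-np.sin(a),-np.cos(a)],[1,0,0]))
```

```text
n 10 row [0.99, -0.01, -0.25, -0.0, 0.0, 0.0] rot deg 0.1
 ends [0.5067 0.3281 0.0449]
```

```bash
python3 -m jog '[[[0.98,-0.01,-0.25,0,0,0,0.53],[0.98,-0.01,-0.25,0,0,0,0.53],[0.98,-0.01,-0.25,0,0,0,0.53],[0.98,-0.01,-0.25,0,0,0,0.53],[0.98,-0.01,-0.25,0,0,0,0.53],[0.98,-0.01,-0.25,0,0,0,0.53],[0.98,-0.01,-0.25,0,0,0,0.53],[0.98,-0.01,-0.25,0,0,0,0.53],[0.98,-0.01,-0.25,0,0,0,0.53],[0.98,-0.01,-0.25,0,0,0,0.53],[0,0,0,0,0,0,0.53]]]'
python3 - <<'E'
from h import *
st()
snap("scene","pics/scene8.png"); snap("top","pics/top8.png")
crop("scene","pics/scene8.png","pics/scene8a.png",190,150,350,270,5)
crop("top","pics/top8.png","pics/top8a.png",170,140,350,270,4)
E
```

```text
t: 13.08
position: [0.5054, 0.3271, 0.0463]
ee_rot: [0.429, 0.43, -0.562, 0.562]
ft_force: [-0.4, -0.5, 0.2]
finger_gap: 0.0453
t 13.07 p [0.5054 0.3271 0.0463] x [-0.    -0.262 -0.965] y [ 1.  0. -0.] F [-0.4 -0.5  0.2] gap 0.0453
 q [-0.32  0.91 -0.73  1.89  0.91  0.99 -1.58]
```

View pics/scene8a.png

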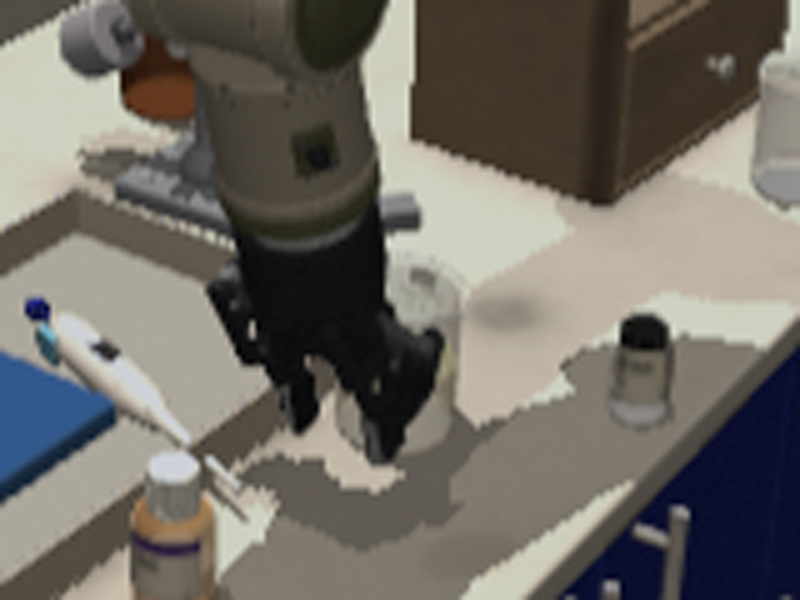

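View pics/top8a.png

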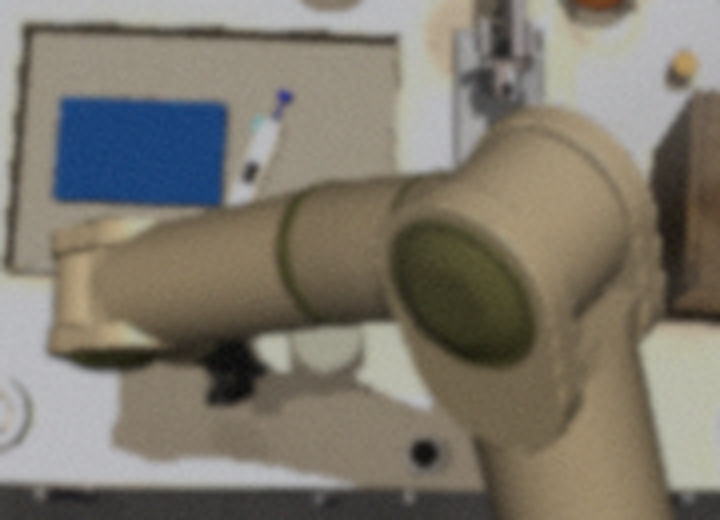

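```bash
python3 -m jog '[[[0.16,0,0.58,0,0,0,0.53],[0.16,0,0.58,0,0,0,0.53],[0.13,0,0.48,0,0,0,0.53],[0.13,0,0.48,0,0,0,0.53],[0.13,0,0.48,0,0,0,0.53],[0.13,0,0.48,0,0,0,0.53]]]'
python3 - <<'E'
from h import *
st()
snap("scene","pics/scene9.png")
crop("scene","pics/scene9.png","pics/scene9a.png",190,150,350,270,5)
E
```

```text
t: 13.92
position: [0.506, 0.2638, 0.0481]
ee_rot: [0.431, 0.43, -0.561, 0.562]
ft_force: [0.5, 4.9, 2.9]
finger_gap: 0.0453
t 13.93 p [0.506  0.2638 0.0481] x [ 0.002 -0.26  -0.966] y [1.    0.    0.002] F [0.5 4.9 2.9] gap 0.0453
 q [-0.23  0.87 -0.71  1.98  0.95  0.93 -1.57]
```

View pics/scene9a.png

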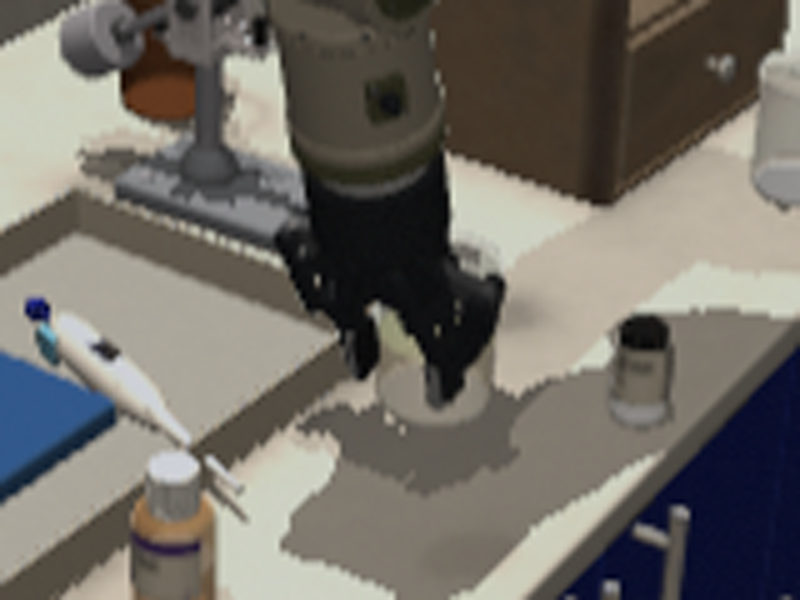

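```bash
python3 -m jog '[[[0.13,0,0.48,0,0,0,0.53],[0.13,0,0.48,0,0,0,0.53],[0.13,0,0.48,0,0,0,0.53],[0.13,0,0.48,0,0,0,0.53],[0,0,0,0,0,0,0.53]]]'
python3 - <<'E'
from h import *
st()
snap("scene","pics/scene10.png"); snap("top","pics/top10.png")
crop("scene","pics/scene10.png","pics/scene10a.png",190,150,350,270,5)
E
```

```text
t: 14.6
position: [0.5059, 0.222, 0.0477]
ee_rot: [-0.43, -0.429, 0.562, -0.562]
ft_force: [0.3, -0.3, 0.8]
finger_gap: 0.0454
t 14.6 p [0.5059 0.222  0.0477] x [ 0.001 -0.263 -0.965] y [ 1.    -0.001  0.001] F [ 0.3 -0.3  0.8] gap 0.0454
 q [-0.18  0.85 -0.7   2.03  0.98  0.9  -1.56]
```

View pics/scene10a.png

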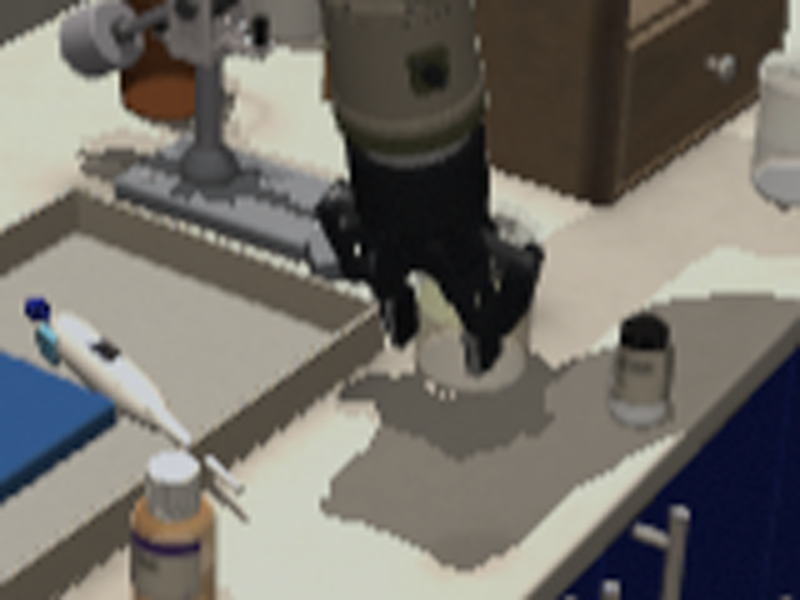

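View pics/top10.png

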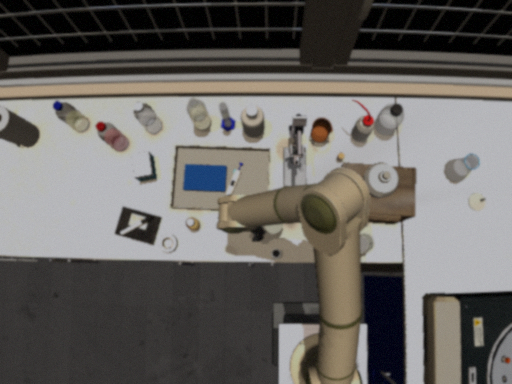

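```bash
python3 -m jog '[[[0.13,0,0.48,0,0,0,0.53],[0.13,0,0.48,0,0,0,0.53],[0.13,0,0.48,0,0,0,0.53],[0.13,0,0.48,0,0,0,0.53],[0.13,0,0.48,0,0,0,0.53],[0.13,0,0.48,0,0,0,0.53],[0.13,0,0.48,0,0,0,0.53],[0.07,0,0.25,0,0,0,0.53],[0,0,0,0,0,0,0.53]]]'
python3 - <<'E'
from h import *
st()
snap("scene","pics/scene11.png"); snap("top","pics/top11.png")
crop("scene","pics/scene11.png","pics/scene11a.png",200,130,360,250,5)
E
```

```text
t: 15.82
position: [0.506, 0.1483, 0.0478]
ee_rot: [0.43, 0.429, -0.561, 0.562]
ft_force: [0.1, -0.4, -0.6]
finger_gap: 0.0451
t 15.82 p [0.506  0.1483 0.0478] x [ 0.001 -0.262 -0.965] y [ 1.    -0.001  0.002] F [ 0.1 -0.4 -0.6] gap 0.0451
 q [-0.08  0.83 -0.68  2.11  1.04  0.84 -1.53]
```

View pics/scene11a.png

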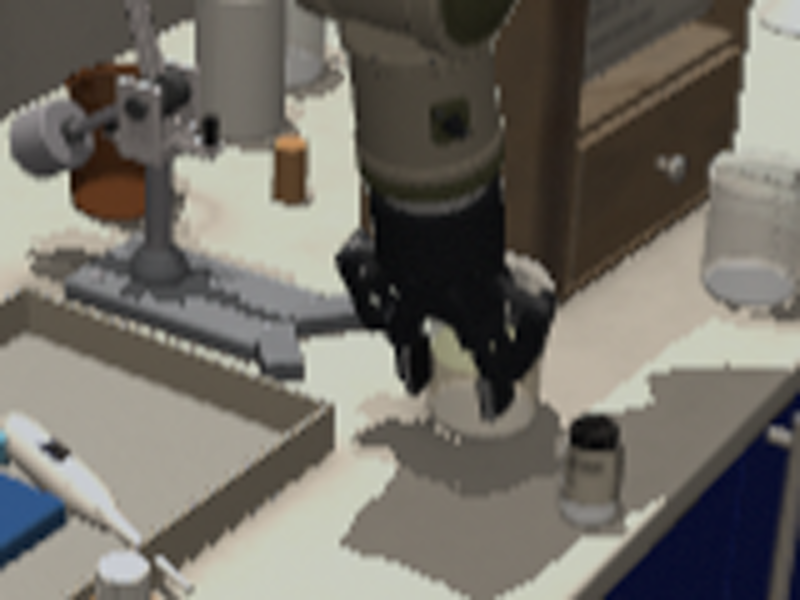

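Run:
```python
from h import *
t=np.linspace(0,2*np.pi,60)
for c in ((.507,.103),(.507,.106),(.507,.11)):
    P=np.c_[c[0]+.034*np.cos(t),c[1]+.034*np.sin(t),0*t]; q=proj("scene",P); print(c,(q.min(0)-[200,130])*5,(q.max(0)-[200,130])*5)
a=np.radians(15)
e=plan([.506,.19,.10],None)
```

```text
(0.507, 0.103) [426.89858046 379.2234326 ] [537.66323536 436.85732248]
(0.507, 0.106) [424.42719514 381.21809956] [535.34464767 439.01563136]
(0.507, 0.11) [421.12092898 383.88641161] [532.2427287  441.90321201]
n 4 row [-0.76, 0.0, -0.32, 0.0, 0.0, 0.0] rot deg 0.0
 ends [0.5059 0.1895 0.0997]
```

```bash
python3 -m jog '[[[-0.2,0,-0.9,0,0,0,0.53],[-0.2,0,-0.9,0,0,0,0.53],[-0.95,0,0.2,0,0,0,0.53],[-0.95,0,0.2,0,0,0,0.53],[-0.95,0,0.2,0,0,0,0.53],[-0.95,0,0.2,0,0,0,0.53],[-0.95,0,0.2,0,0,0,0.53],[-0.95,0,0.2,0,0,0,0.53],[-0.95,0,0.2,0,0,0,0.53]]]'
python3 - <<'E'
from h import *
st()
a=np.radians(15)
e=plan([.44,.102,.2],att([np.sin(a),0,-np.cos(a)],[0,1,0]),n=12)
E
```

```text
t: 17.05
position: [0.5058, 0.1937, 0.1831]
ee_rot: [0.43, 0.429, -0.561, 0.562]
ft_force: [-0.2, 1.3, 0.2]
finger_gap: 0.045
t 17.05 p [0.5058 0.1937 0.1831] x [ 0.002 -0.261 -0.965] y [1.    0.    0.002] F [-0.2  1.3  0.2] gap 0.045
 q [-0.05  0.66 -0.82  1.99  0.77  1.05 -1.33]
n 12 row [-0.04, -0.51, 0.13, -0.0201, 0.0, 0.0054] rot deg 90.0
 ends [0.4392 0.1023 0.2005]
```

```bash
python3 -m jog '[[[-0.04,-0.51,0.13,-0.0201,0,0.0054,0.53],[-0.04,-0.51,0.13,-0.0201,0,0.0054,0.53],[-0.04,-0.51,0.13,-0.0201,0,0.0054,0.53],[-0.04,-0.51,0.13,-0.0201,0,0.0054,0.53],[-0.04,-0.51,0.13,-0.0201,0,0.0054,0.53],[-0.04,-0.51,0.13,-0.0201,0,0.0054,0.53],[-0.04,-0.51,0.13,-0.0201,0,0.0054,0.53],[-0.04,-0.51,0.13,-0.0201,0,0.0054,0.53],[-0.04,-0.51,0.13,-0.0201,0,0.0054,0.53],[-0.04,-0.51,0.13,-0.0201,0,0.0054,0.53],[-0.04,-0.51,0.13,-0.0201,0,0.0054,0.53],[-0.04,-0.51,0.13,-0.0201,0,0.0054,0.53],[0,0,0,0,0,0,0.53]]]'
python3 - <<'E'
from h import *
st()
a=np.radians(15)
e=plan([.44,.102,.048],att([np.sin(a),0,-np.cos(a)],[0,1,0]),n=10)
snap("scene","pics/scene12.png"); snap("top","pics/top12.png")
crop("scene","pics/scene12.png","pics/scene12a.png",200,130,360,250,5)
E
```

```text
t: 18.68
position: [0.4393, 0.1009, 0.1994]
ee_rot: [0.001, 0.608, -0.003, 0.794]
ft_force: [-0.4, 0.1, 0.1]
finger_gap: 0.0451
t 18.68 p [0.4393 0.1009 0.1994] x [ 0.261 -0.003 -0.965] y [ 0.005  1.    -0.002] F [-0.4  0.1  0.1] gap 0.0451
 q [ 0.41  0.53 -1.17  2.39  1.22  0.69 -0.12]
n 10 row [0.73, 0.01, -0.19, -0.0001, 0.0, 0.0001] rot deg 0.3
 ends [0.4408 0.1029 0.0485]
```

View pics/scene12a.png

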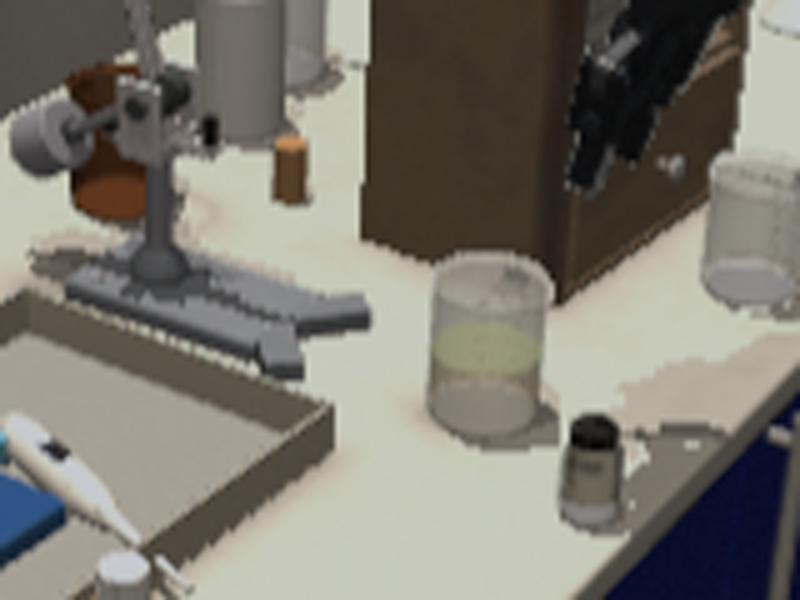

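View pics/top12.png

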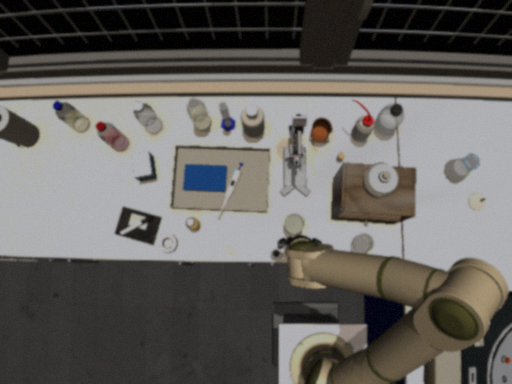

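```bash
python3 -m jog '[[[0.73,0.01,-0.19,-0.0001,0,0.0001,0.53],[0.73,0.01,-0.19,-0.0001,0,0.0001,0.53],[0.73,0.01,-0.19,-0.0001,0,0.0001,0.53],[0.73,0.01,-0.19,-0.0001,0,0.0001,0.53],[0.73,0.01,-0.19,-0.0001,0,0.0001,0.53]]]'
python3 - <<'E'
from h import *
st()
a=np.radians(15)
e=plan([.44,.102,.048],att([np.sin(a),0,-np.cos(a)],[0,1,0]),n=5)
im=cv2.imread("pics/top12.png"); crop("top","pics/top12.png","pics/top12a.png",260,180,340,250,8)
E
```

```text
t: 19.4
position: [0.4403, 0.1045, 0.1235]
ee_rot: [0.0, 0.607, 0.001, 0.794]
ft_force: [0.3, 0.3, -0.6]
finger_gap: 0.0451
t 19.4 p [0.4403 0.1045 0.1235] x [ 0.262  0.002 -0.965] y [-0.001  1.     0.001] F [ 0.3  0.3 -0.6] gap 0.0451
 q [ 0.28  0.7  -1.06  2.46  1.56  0.73 -0.46]
n 5 row [0.73, -0.03, -0.2, 0.0, 0.0001, -0.0001] rot deg 0.2
 ends [0.44   0.1015 0.0478]
```

View pics/top12a.png

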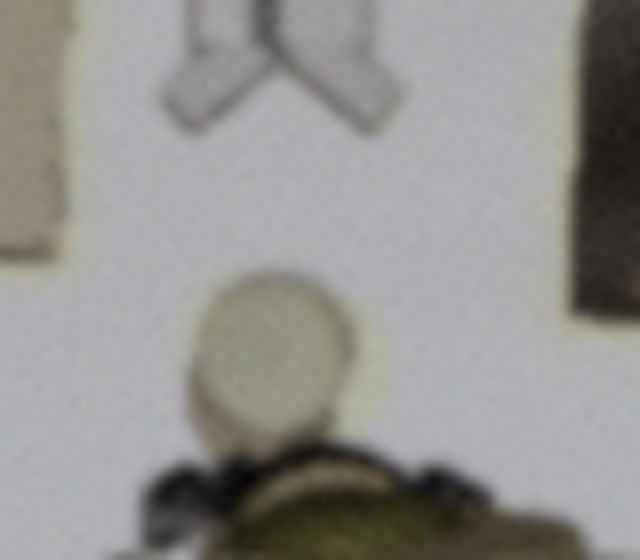

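Run:
```python
from h import *
f=lambda x,y,z: onz("top",260+(x+.5)/8-.5,180+(y+.5)/8-.5,z).round(4)
for nm,x,y,z in[("tipL",195,132,.016),("tipR",378,132,.016),("outL",165,90,.016),("outR",405,90,.016),("apex",270,68,.016),("apexlow",270,68,.0),("rimL",199,345,.092),("rimR",353,345,.092),("rimTop",275,269,.092)]: print(nm,f(x,y,z))
```

```text
tipL [0.6121 0.1422 0.016 ]
tipR [0.6127 0.0573 0.016 ]
outL [0.6318 0.1562 0.016 ]
outR [0.6326 0.0446 0.016 ]
apex [0.6425 0.1074 0.016 ]
apexlow [0.6455 0.1066 0.    ]
rimL [0.5048 0.1423 0.092 ]
rimR [0.5053 0.075  0.092 ]
rimTop [0.5386 0.1091 0.092 ]
```

```bash
python3 -m jog '[[[0.73,-0.03,-0.2,0,0.0001,-0.0001,0.53],[0.73,-0.03,-0.2,0,0.0001,-0.0001,0.53],[0.73,-0.03,-0.2,0,0.0001,-0.0001,0.53],[0.73,-0.03,-0.2,0,0.0001,-0.0001,0.53],[0.73,-0.03,-0.2,0,0.0001,-0.0001,0.53],[0,0,0,0,0,0,0.53]]]'
python3 - <<'E'
from h import *
st()
a=np.radians(15)
e=plan([.46,.102,.048],att([np.sin(a),0,-np.cos(a)],[0,1,0]),n=2)
E
```

```text
t: 20.15
position: [0.4394, 0.1013, 0.0472]
ee_rot: [-0.001, 0.61, -0.0, 0.793]
ft_force: [0.6, -0.1, -0.1]
finger_gap: 0.0449
t 20.15 p [0.4394 0.1013 0.0472] x [ 0.257 -0.001 -0.967] y [-0.001  1.    -0.002] F [ 0.6 -0.1 -0.1] gap 0.0449
 q [ 0.23  0.9  -1.01  2.5   1.81  0.87 -0.69]
n 2 row [0.11, 0.02, 0.5, 0.0001, -0.0002, 0.0001] rot deg 0.2
 ends [0.4598 0.1021 0.0481]
```

Run:
```python
from h import *
im=cv2.imread("pics/scene12.png")[175:220,280:315]; cv2.imwrite("pics/z12.png",cv2.resize(im,None,fx=13,fy=13,interpolation=cv2.INTER_CUBIC))
t=np.linspace(0,2*np.pi,60)
for c in ((.507,.101),(.505,.105),(.502,.1085)):
    for z,r in((0,.034),(.092,.037)):
        P=np.c_[c[0]+r*np.cos(t),c[1]+r*np.sin(t),0*t+z]; q=proj("scene",P); print(c,z,(q.min(0)-[280,175])*13,(q.max(0)-[280,175])*13)
```

```text
(0.507, 0.101) 0 [ 74.20979301 397.53159931] [361.93361741 547.09706376]
(0.507, 0.101) 0.092 [81.37352753 54.44596962] [403.91864924 207.18381609]
(0.505, 0.105) 0 [ 72.95250964 406.90653773] [361.40756113 557.23262921]
(0.505, 0.105) 0.092 [80.10018618 63.19613557] [403.49149539 216.73617821]
(0.502, 0.1085) 0 [ 76.42265995 416.69990684] [365.6476027 567.8188309]
(0.502, 0.1085) 0.092 [83.69598249 72.34661006] [407.97822201 226.72348887]
```

View pics/z12.png

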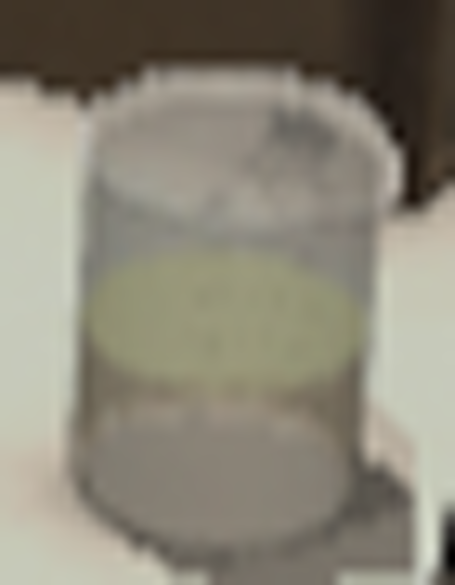

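Run:
```python
from h import *
im=cv2.imread("pics/scene12.png")[165:210,205:280]; cv2.imwrite("pics/z12b.png",cv2.resize(im,None,fx=10,fy=10,interpolation=cv2.INTER_CUBIC))
pts=np.array([[9,41.5,16],[9,-41.5,16],[28.7,58,16],[28.7,-58,16],[9,41.5,0],[28.7,58,0],[9,-41.5,0],[47,42,16],[199,42,16]])/1000
for sx,sy,yw in((.603,.100,0),(.603,.103,0),(.603,.1,1.5)):
    c,s=np.cos(np.radians(yw)),np.sin(np.radians(yw))
    P=np.c_[sx+c*pts[:,0]-s*pts[:,1],sy+s*pts[:,0]+c*pts[:,1],pts[:,2]]
    print(sx,sy,yw); print(((proj("scene",P)-[205,165]+.5)*10-.5).round(0).tolist())
```

```text
0.603 0.1 0
[[566.0, 376.0], [705.0, 270.0], [484.0, 379.0], [680.0, 233.0], [564.0, 420.0], [483.0, 423.0], [703.0, 313.0], [463.0, 341.0], [80.0, 207.0]]
0.603 0.103 0
[[561.0, 380.0], [700.0, 274.0], [478.0, 383.0], [675.0, 237.0], [559.0, 424.0], [477.0, 427.0], [698.0, 317.0], [458.0, 345.0], [75.0, 210.0]]
0.603 0.1 1.5
[[568.0, 377.0], [702.0, 270.0], [486.0, 381.0], [675.0, 233.0], [567.0, 421.0], [485.0, 426.0], [700.0, 313.0], [464.0, 344.0], [74.0, 214.0]]
```

View pics/z12b.png

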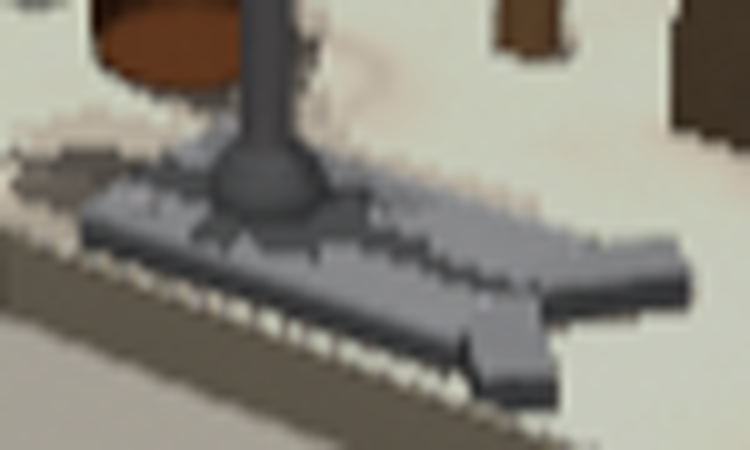

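```bash
python3 -m jog '[[[0.16,0,0.58,0,0,0,0.53],[0.13,0,0.48,0,0,0,0.53],[0.13,0,0.48,0,0,0,0.53],[0.13,0,0.48,0,0,0,0.53],[0.13,0,0.48,0,0,0,0.53],[0.13,0,0.48,0,0,0,0.53],[0.13,0,0.48,0,0,0,0.53],[0.13,0,0.48,0,0,0,0.53],[0,0,0,0,0,0,0.53]]]'
python3 - <<'E'
from h import *
st()
snap("scene","pics/scene13.png"); snap("top","pics/top13.png")
crop("scene","pics/scene13.png","pics/scene13a.png",200,130,360,250,5)
crop("top","pics/top13.png","pics/top13a.png",260,180,340,250,8)
E
```

```text
t: 21.28
position: [0.5224, 0.1, 0.0477]
ee_rot: [-0.001, 0.609, -0.001, 0.793]
ft_force: [-0.6, -0.6, 0.1]
finger_gap: 0.0451
t 21.27 p [0.5224 0.1    0.0477] x [ 0.259 -0.002 -0.966] y [-0.     1.    -0.003] F [-0.6 -0.6  0.1] gap 0.0451
 q [ 0.27  0.88 -0.94  2.32  1.71  0.77 -0.42]
```

View pics/scene13a.png

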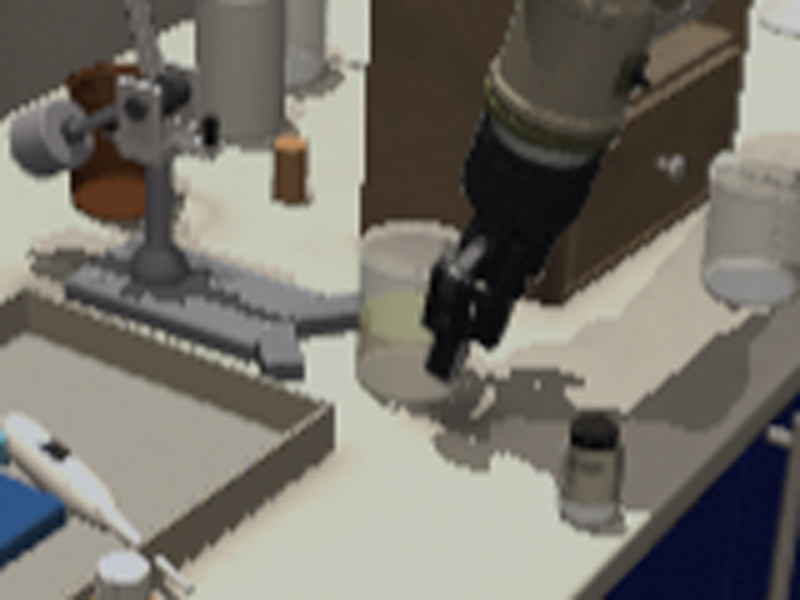

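View pics/top13a.png

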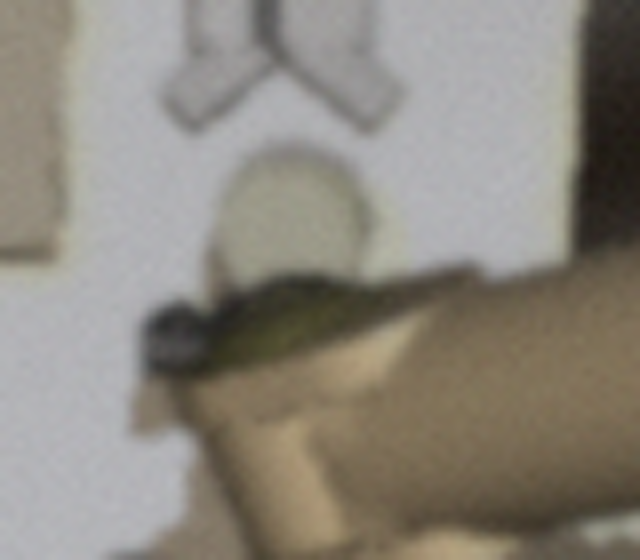

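```bash
python3 -m jog '[[[0.13,0.01,0.48,0,0,0,0.53],[0.13,0.01,0.48,0,0,0,0.53],[0.13,0.01,0.48,0,0,0,0.53],[0.04,0,0.15,0,0,0,0.53],[0.04,0,0.15,0,0,0,0.53]]]'
python3 - <<'E'
from h import *
st()
E
```

```text
t: 22.0
position: [0.5573, 0.101, 0.0475]
ee_rot: [-0.001, 0.609, 0.0, 0.793]
ft_force: [-3.1, 0.2, 0.9]
finger_gap: 0.0451
t 22.0 p [0.5573 0.101  0.0475] x [ 0.258 -0.002 -0.966] y [-0.002  1.    -0.002] F [-3.1  0.2  0.9] gap 0.0451
 q [ 0.27  0.89 -0.91  2.25  1.65  0.74 -0.3 ]
```

```bash
python3 -m jog '[[[0.03,0,0.1,0,0,0,0.53],[0.03,0,0.1,0,0,0,0.53]]]'; python3 -m jog '[[[0.03,0,0.1,0,0,0,0.53],[0,0,0,0,0,0,0.53]]]';  python3 -m jog '[[[0.03,0,0.1,0,0,0,0.53],[0,0,0,0,0,0,0.53]]]'
```

```text
t: 22.25
position: [0.5613, 0.1011, 0.0474]
ee_rot: [-0.001, 0.609, 0.0, 0.793]
ft_force: [-2.8, 0.4, 1.1]
finger_gap: 0.0449
t: 22.5
position: [0.5636, 0.1011, 0.0474]
ee_rot: [-0.001, 0.609, 0.0, 0.793]
ft_force: [-2.6, -0.3, 1.6]
finger_gap: 0.0452
t: 22.75
position: [0.5643, 0.1014, 0.0472]
ee_rot: [-0.001, 0.61, 0.001, 0.793]
ft_force: [-8.6, 1.0, 4.9]
finger_gap: 0.0448
```

Run:
```python
from h import *
st()
snap("scene","pics/scene14.png"); snap("top","pics/top14.png")
crop("scene","pics/scene14.png","pics/scene14a.png",230,140,330,215,8)
crop("top","pics/top14.png","pics/top14a.png",260,170,340,240,8)
```

```text
t 22.75 p [0.5643 0.1014 0.0472] x [ 0.256 -0.001 -0.967] y [-0.003  1.    -0.001] F [-8.6  1.   4.9] gap 0.0448
 q [ 0.28  0.89 -0.91  2.23  1.63  0.74 -0.28]
```

View pics/scene14a.png

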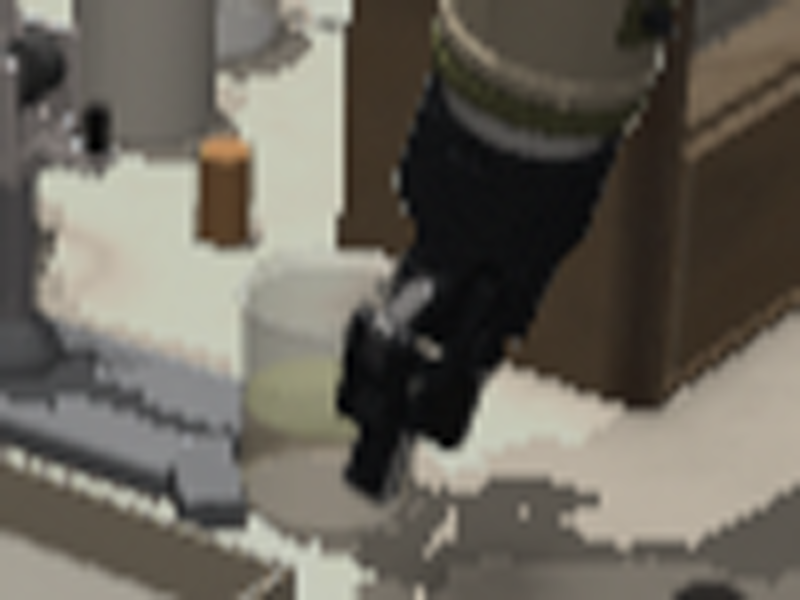

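View pics/top14a.png

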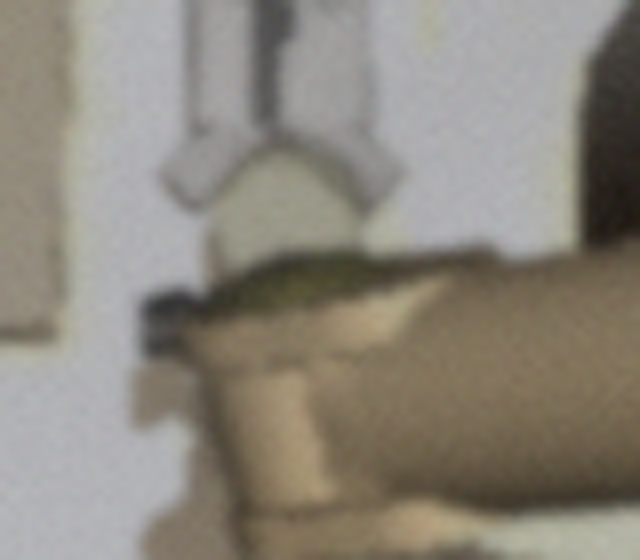

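```bash
python3 -m jog '[[[-0.13,0,-0.48,0,0,0,0.53],[-0.13,0,-0.48,0,0,0,0.53],[-0.06,0,0,0,0,0,0],[0,0,0,0,0,0,0],[0,0,0,0,0,0,0],[0,0,0,0,0,0,0],[0,0,0,0,0,0,0]]]' 40
python3 - <<'E'
from h import *
st()
snap("scene","pics/scene15.png"); snap("top","pics/top15.png")
crop("scene","pics/scene15.png","pics/scene15a.png",230,140,330,215,8)
crop("top","pics/top15.png","pics/top15a.png",260,170,340,240,8)
E
```

```text
t: 23.72
position: [0.5455, 0.101, 0.0485]
ee_rot: [-0.001, 0.609, -0.0, 0.793]
ft_force: [-0.0, 0.8, 0.1]
finger_gap: 0.0
t 23.73 p [0.5455 0.101  0.0485] x [ 0.258 -0.002 -0.966] y [-0.002  1.    -0.002] F [-0.   0.8  0.1] gap 0.0
 q [ 0.27  0.88 -0.92  2.27  1.66  0.75 -0.34]
```

View pics/scene15a.png

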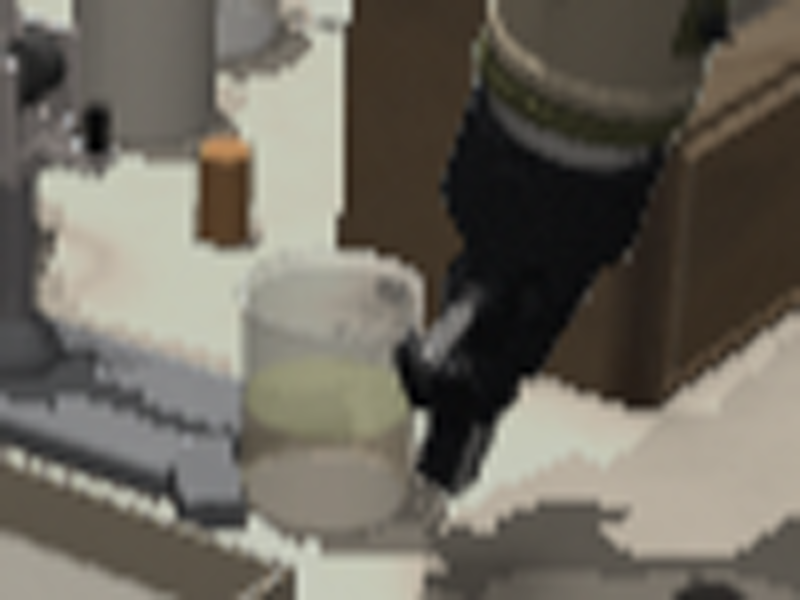

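View pics/top15a.png

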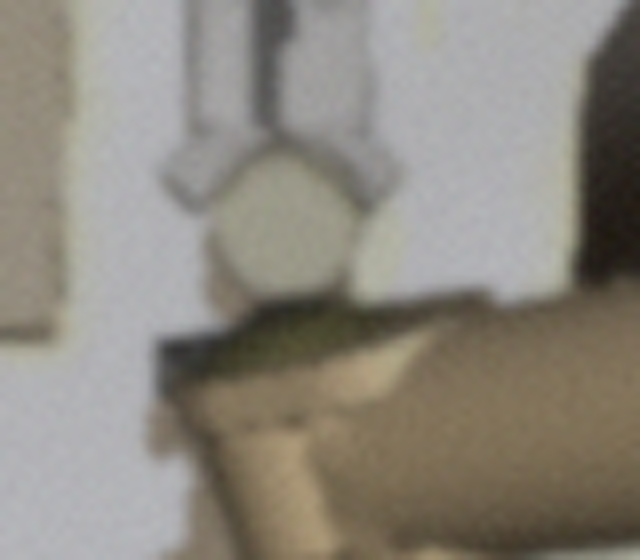

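```bash
python3 -m jog '[[[0.03,0,0.1,0,0,0,0],[0.03,0,0.1,0,0,0,0],[0.03,0,0.1,0,0,0,0],[0,0,0,0,0,0,0]]]'; python3 -m jog '[[[0.03,0,0.1,0,0,0,0],[0,0,0,0,0,0,0]]]';  python3 -m jog '[[[0.03,0,0.1,0,0,0,0],[0,0,0,0,0,0,0]]]'
```

```text
t: 24.32
position: [0.5518, 0.101, 0.0483]
ee_rot: [-0.001, 0.609, -0.0, 0.793]
ft_force: [-0.1, -0.4, -0.0]
finger_gap: 0.0002
t: 24.58
position: [0.5539, 0.101, 0.0483]
ee_rot: [-0.001, 0.609, -0.0, 0.793]
ft_force: [0.0, 0.1, -0.4]
finger_gap: 0.0004
t: 24.82
position: [0.5545, 0.1011, 0.0481]
ee_rot: [-0.001, 0.61, 0.0, 0.792]
ft_force: [-5.9, -0.0, 3.5]
finger_gap: -0.0001
```

```bash
python3 -m jog '[[[0.02,0,0.1,0,0,0,0],[0,0,0,0,0,0,0]]]'; python3 -m jog '[[[-0.1,0,-0.4,0,0,0,0],[-0.13,0,-0.5,0,0,0,0],[-0.13,0,-0.5,0,0,0,0],[-0.9,0,-0.2,0,0,0,0],[-0.9,0,-0.2,0,0,0,0],[-0.9,0,-0.2,0,0,0,0],[-0.9,0,-0.2,0,0,0,0],[-0.9,0,-0.2,0,0,0,0],[-0.9,0,-0.2,0,0,0,0],[-0.9,0,-0.2,0,0,0,0],[-0.9,0,-0.2,0,0,0,0]]]'
python3 - <<'E'
from h import *
st()
snap("scene","pics/scene16.png"); snap("top","pics/top16.png")
crop("scene","pics/scene16.png","pics/scene16a.png",190,60,350,180,5)
crop("scene","pics/scene16.png","pics/scene16b.png",230,140,330,215,8)
crop("top","pics/top16.png","pics/top16a.png",250,100,350,240,4)
crop("top","pics/top16.png","pics/top16b.png",260,170,340,240,8)
E
```

```text
t: 25.08
position: [0.5548, 0.1013, 0.048]
ee_rot: [-0.002, 0.611, 0.001, 0.792]
ft_force: [-12.4, 0.1, 7.6]
finger_gap: 0.0002
t: 26.45
position: [0.4601, 0.101, 0.1794]
ee_rot: [-0.002, 0.609, -0.0, 0.793]
ft_force: [-0.4, -0.5, -0.7]
finger_gap: 0.0001
t 26.45 p [0.4601 0.101  0.1794] x [ 0.258 -0.002 -0.966] y [-0.002  1.    -0.003] F [-0.4 -0.5 -0.7] gap 0.0001
 q [ 0.36  0.57 -1.08  2.37  1.28  0.67 -0.14]
```

View pics/scene16b.png

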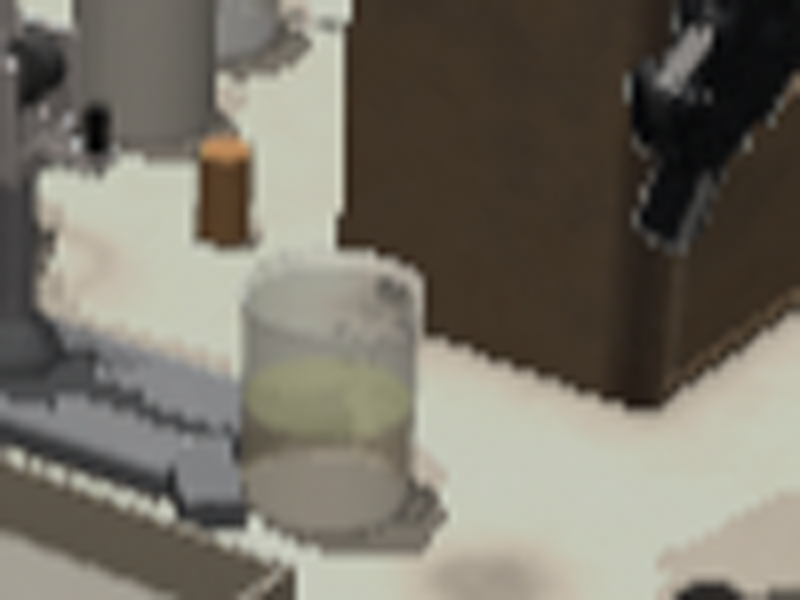

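View pics/top16b.png

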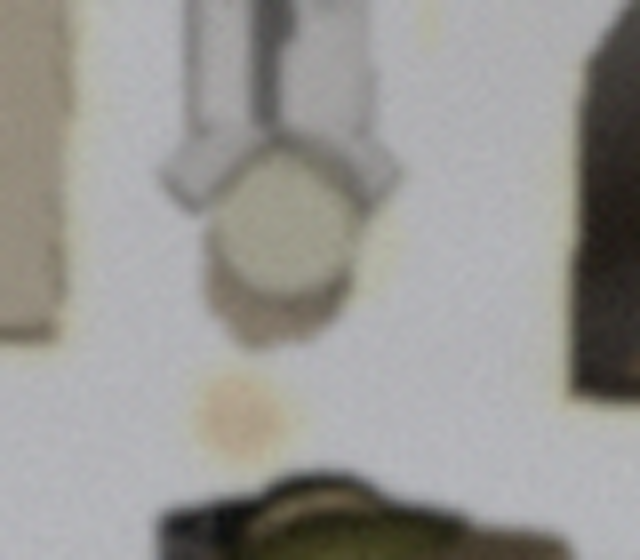

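View pics/scene16.png

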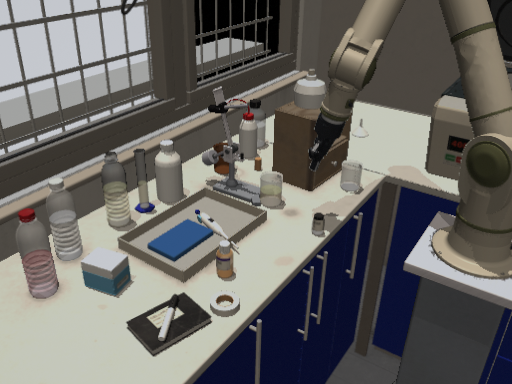

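Run:
```python
from h import *
for n,src,x0,y0,w,h,s in(("scene","pics/scene16.png",245,160,55,55,11),("top","pics/top16.png",272,178,42,42,14)):
    im=cv2.imread(src)[y0:y0+h,x0:x0+w]; im=cv2.resize(im,None,fx=s,fy=s,interpolation=cv2.INTER_CUBIC)
    im=cv2.convertScaleAbs(im,alpha=1.5,beta=-90)
    t=np.linspace(0,2*np.pi,80); 
    col=[(0,0,255),(255,0,0)]
    for (c,k) in (((.604,.101),col[0]),((.604,.105),col[1])):
        for z,r in((0,.034),(.092,.0365)):
            q=(proj(n,np.c_[c[0]+r*np.cos(t),c[1]+r*np.sin(t),0*t+z])-[x0,y0]+.5)*s-.5
            cv2.polylines(im,[q.round().astype(np.int32)],True,k,1)
    cv2.imwrite(f"pics/chk_{n}.png",im)
```

```text
(no output)
```

View pics/chk_scene.png

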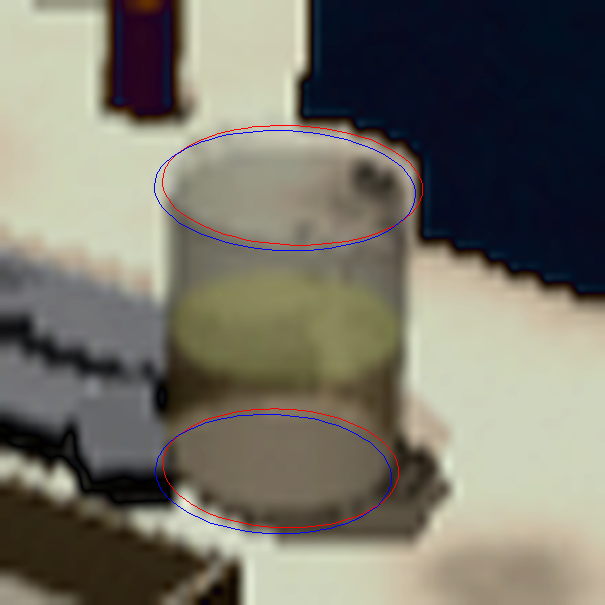

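View pics/chk_top.png

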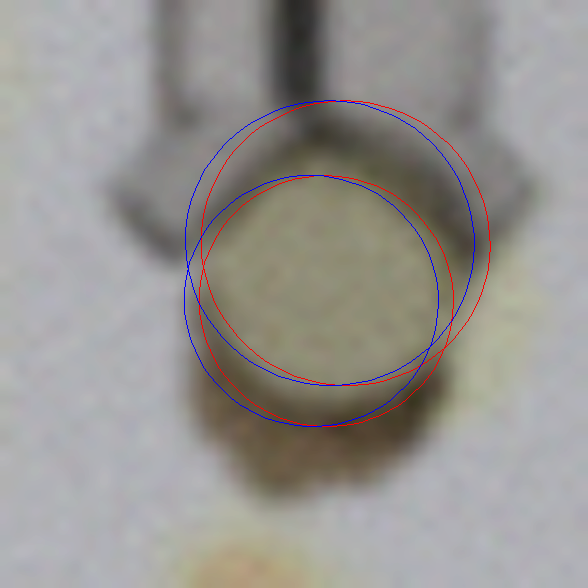

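Run:
```python
from h import *
acc=0
for i in range(6): acc=acc+ctrl.snapshot("top")[:,:,::-1].astype(float)
im=(acc/6).astype(np.uint8); cv2.imwrite("pics/top17.png",im)
c=cv2.resize(im[176:216,274:316],None,fx=14,fy=14,interpolation=cv2.INTER_CUBIC)
c=cv2.convertScaleAbs(c,alpha=2.2,beta=-170); cv2.imwrite("pics/top17a.png",c)
print(ctrl.observe()["t"])
```

```text
26.85
```

View pics/top17a.png

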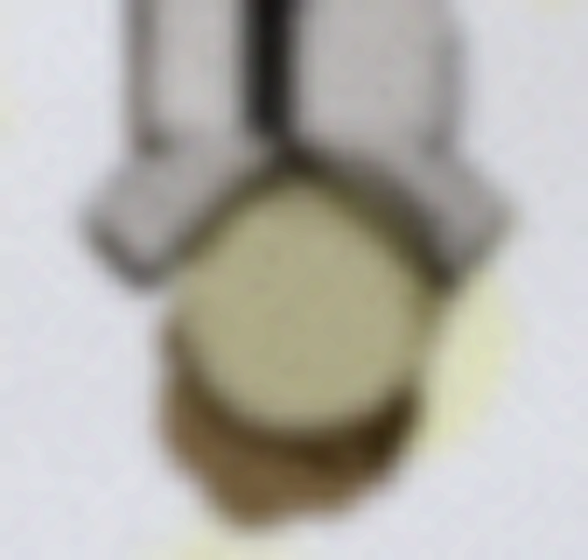

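Run:
```python
from h import *
a=cv2.imread("pics/scene7.png").astype(int);b=snap("scene","pics/scene18.png").astype(int)
d=(abs(a-b).max(2)>40).astype(np.uint8)*255; cv2.imwrite("pics/diff.png",np.hstack([d])); crop("scene","pics/scene18.png","pics/scene18a.png",190,70,350,190,5)
```

```text
(no output)
```

View pics/diff.png

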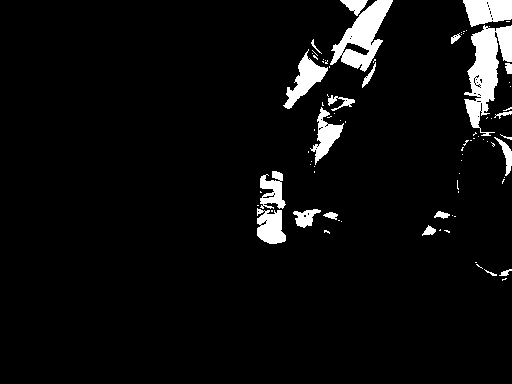

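View pics/scene18a.png

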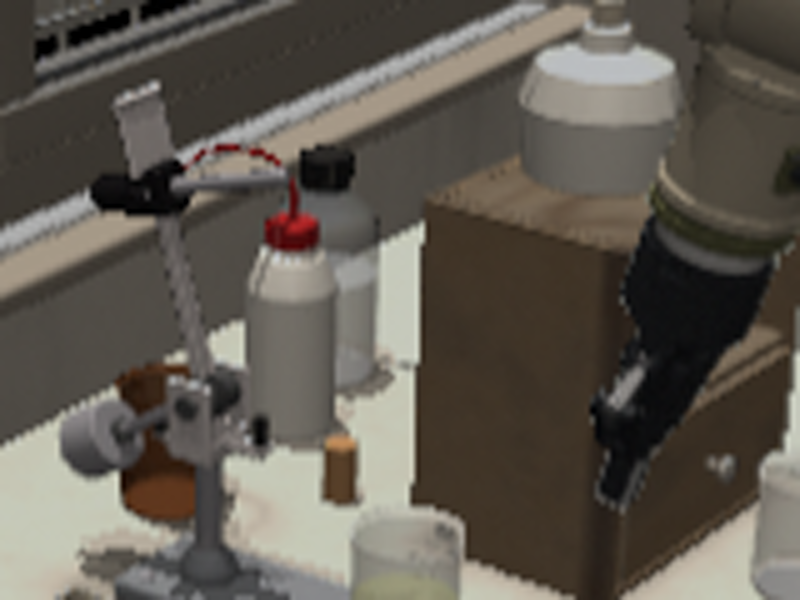

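Only the beaker, the robot and its shadow changed. The arm is parked and the bystanders are unmoved, so I'm handing in.

```bash
python3 -c "
from station import ctrl
print(ctrl.finish_job())"
```

```text
the job is handed in; nothing more can be done
None
```

The stand's arm is parked and the wine beaker is pushed home in the V notch. I handed the job in at about 27 s of the 67 s allowed; no verdict was reported.

**What I did**
- **Arm:** With the closed fingertips under the lip and tab, I pushed the arm up along its arc. Just past the balance point I drew back, and it swung over by itself onto the park stop. Nothing was seen to touch the probe.
- **Beaker:** I slid it upright along the worktop, in front of the tray to opposite the notch, then straight into the notch. I finished with a flat push of the closed fingers to let it centre itself.

**Last checks**
- **Seating force:** The final push met a hard stop at about 12 N with almost no sideways force. Both sides of the notch are therefore carrying the beaker.
- **Beaker position:** The scene camera puts the beaker at about (0.604, 0.101), against a seat estimate of about (0.604, 0.101).
- **Disagreement:** The first fit in the top view put the beaker about 3 mm left of the notch centre. A cleaner averaged picture put it about 1 mm left. That is within the 2 mm calibration, so I relied on the force reading.
- **Everything else:** The arm is still parked. Comparing scene pictures from just after parking and the end shows only the beaker, the robot and its shadow changed. The robot stood clear of everything with no contact force.
- **Forces:** The highest wrist force I read was about 15 N. I only had readings at the end of each move.

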